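# Fill the sloping parts rack with one row of heat sinks

### The job

First take the red crocodile clip that was left lying on the blue sloping rack and put it in the black tray, before any heat sink is moved. Then fill the rack with the three heat sinks from the table, so that all four lie flat on the board in one neat side-by-side row, fins up and turned the same way as the one already there, each with a short (50 mm) edge at the low front lip, square with it, and none sticking out past the ends of the board. Set them down, do not let them fall, and leave the marker, multimeter, solder spool and orange screwdriver where they are.

Things in the scene. Friction and masses are not known exactly. Their poses are not given: they have to be found in the camera images.
- board: fixed blue board of the rack, tilted 23 deg, low edge towards the robot, about 50 mm above the table. Origin: on its surface, at the inner face of the front lip, half-way along. x up the slope (0 to 92 mm), y along the lip (left), z out of the board. Lip: 6 mm high, 4 thick. The ends, at y = +-116 mm, are open; four 50 mm heat sinks fill the row with 32 mm to spare. Nothing above it.
- tray: fixed open black tray, 90 x 130 x 22 mm (x, y, z), walls and floor 3 mm thick; origin at the centre of its underside
- clip_center (a point): small red crocodile clip, 52 x 11 x 11 mm (x, y, z), 12 g, lying on the board near one end of it (left or right), its length (x) up the slope and its lower end near the lip; this point is its centre, half-way up; take it across its 11 mm (y) width
- sink_a_center (a point): aluminium heat sink, a block 50 x 60 x 28 mm (its x, y, z; treat it as solid) with upright fins that run along x, about 0.09 kg; this point is its centre, 14 mm above its underside; z points up out of the fins. Take it across its 60 mm (y) width. It starts lying flat on the table.
- sink_b_center (a point): aluminium heat sink, a block 50 x 60 x 28 mm (its x, y, z; treat it as solid) with upright fins that run along x, about 0.09 kg; this point is its centre, 14 mm above its underside; z points up out of the fins. Take it across its 60 mm (y) width. It starts lying flat on the table.
- sink_c_center (a point): aluminium heat sink, a block 50 x 60 x 28 mm (its x, y, z; treat it as solid) with upright fins that run along x, about 0.09 kg; this point is its centre, 14 mm above its underside; z points up out of the fins. Take it across its 60 mm (y) width. It starts lying flat on the table.
- sink_d_center (a point): aluminium heat sink, a block 50 x 60 x 28 mm (its x, y, z; treat it as solid) with upright fins that run along x, about 0.09 kg; this point is its centre, 14 mm above its underside; z points up out of the fins. Take it across its 60 mm (y) width. It already lies in place on the board at the end opposite the clip (left or right), its y axis along the slope.
Mind the look-alikes: they are no part of the job. What is shaped like the part that bears sink_d_center but purple is not meant. Leave any pink or yellow look-alike of the part that bears sink_c_center alone.

How it is judged:
By the outcome, as a careful person would: the job done as asked, in the order asked, and still so for the second after the job is handed in, with the robot touching nothing.
It also fails if it takes over 72 s, if anything falls off the work surface, if the arm or the gripper's body presses on something with over 40 N, if the wrist force passes 120 N, or if a joint passes its speed limit or range.

### The arm

A 6-joint arm with a two-finger parallel gripper is mounted at the origin on a cart in front of the work surface, level with it; the furniture and walls round the work are solid. World frame = base frame: x ahead of the robot, y to its left, z up, the work surface at z = 0. Lengths are in m, angles in rad, forces in N, time in s.
With the tool pointing down it reaches from about 0.35 to 0.775 m from the base axis. Payload 5.5 kg.
Tool frame: the origin (TCP) lies at the very end of the fingers, on their centre line; the grasp point (between the pads) lies 19 mm behind it; y points along the fingers, z is the direction in which the jaws open and shut, and the axes are right-handed (so a half turn about y gives the same grasp; the last joint's range is limited). The gripper opens to 85 mm and grips with 20 to 120 N. Pads are 22 mm wide; open, the fingers measure 114 mm over their backs; the gripper's body (76 mm by 85 mm) begins 54 mm behind the grasp point. The pads swing forward as they close: fully open they stand 13 mm farther back than shut.
Start: joints at [1.114, 0.313, 0.046, 1.304, 0, 1.431], TCP at [0.179, 0.546, 0.231] pointing down, gripper open.
Joint ranges: [-2.76, 2.76], [-0.86, 1.69], [-1.03, 1.26], [-2.2, 2.34], [-1.47, 1.5], [-3.14, 3.14]. Speed limits (rad/s): [2.57, 2.57, 3.14, 3.14, 3.14, 3.14].

### API

Orientations are given as a unit quaternion [w, x, y, z].
In Python, from workcell import env gives the robot as it stands.
- The arm moves only by the shell command python3 -m inch 'ROWS' [OPENING] [FORCE]. ROWS is JSON, a list that holds one entry, the list of rows, each a list of 4 numbers: the shift along the tool's x, y, z in mm, then the turn about the tool's y in degrees. In form: [[[tx, ty, tz, spin], ...]]. A call has 1 to 10 rows; each row is the pose to reach, as a shift and turn from the pose commanded when the call began, along the tool's axes at that moment; what a row does not reach only later rows make up. A row lasts 1/10 s, in which the tool goes at most 50 mm and 8.59 degrees, less where a joint would pass 70% of its speed; a pose out of reach is approached as far as the arm can. A call with a gripper value outside its range is refused whole. OPENING is the finger opening in mm, from 0 to 85.4, set as the call begins (- or left out, the last holds). The fingers move at their own pace and stop on an object; FORCE is the grip in N (left out, the last holds). Time passes only in rows, so rows that repeat a pose let the fingers close. It gives the time, the measured TCP pose, the force and the opening at its end, in the units of the state.
- env.get_state(): the state, without advancing time (a new reading comes with each control period).
- env.read_camera(name): name is "side" or "top" or "wrist"; returns the picture (420x560x3 uint8, blue, green, red); there is no depth.
- env.camera_model(name): a dict with "fx", "fy", "cx", "cy" (pixels), "R" (3x3) and "t" (3): a world point X has camera coordinates R X + t; the wrist camera has in their place "mount" (4x4, takes a point from camera to tool coordinates, whose origin is the TCP and whose axes are the tool frame's). Camera axes: x right, y down, z forward; pixel columns grow to the right and rows downward; lengths in m; the calibration is good to about 2 mm. A picture is of the moment at which its call begins: read the wrist's pose just before it. camera_model takes no time and is no camera call.
- env.hand_in(): hands the job in, once; it reports no verdict.
The state is a dict: "clock": time; "joint_pos": joint angles; "qvel": joint speeds; "tau": joint torques, N m; "tcp_pos": TCP position; "orientation": TCP orientation; "wrist_force": force on the tool from outside, world axes, zero at the start; "ft_torque": the same for the moment, N m; "finger_gap": finger opening in m.
Only numpy, scipy, OpenCV 4.12 (cv2) and the standard library are available. Lean on these libraries where they do the work, as an engineer would, in place of code of your own. Each camera call takes 0.05 s, during which the arm holds its last target.

## Working session

There is one attempt and no reset: what is moved stays moved. The work goes in short steps, Python scripts to look and compute and a shell command to move; the robot and the scene stay as the last step left them, time stands still between calls to the robot, and variables do not carry over. Pictures are saved under pics/ and viewed, and the job is handed in when it is done.

```bash
ls; mkdir -p pics; python3 - <<'E'
from workcell import env
import cv2,numpy as np
s=env.get_state(); print(s)
for n in ["side","top","wrist"]:
    im=env.read_camera(n); cv2.imwrite(f"pics/{n}0.png",im)
    m=env.camera_model(n); print(n,{k:np.round(np.array(v),4).tolist() for k,v in m.items()})
E
```

```text
pics
{'clock': 0.0, 'joint_pos': array([ 1.11439345e+00,  3.14025855e-01,  4.49468166e-02,  1.30359811e+00,
       -5.25019508e-06,  1.43124343e+00]), 'qvel': array([-0.00052231, -0.00243622, -0.00047821,  0.00030245,  0.00098059,
       -0.00163322]), 'tau': array([ 9.51954353e-04, -4.80629289e+01,  2.98531240e+01,  1.93438400e-02,
        1.44398487e-04, -8.11577365e-06]), 'tcp_pos': array([0.17890627, 0.5459053 , 0.23038125]), 'orientation': array([-0.69761515,  0.69888758, -0.11174877,  0.11136187]), 'wrist_force': array([ 0.33331175, -0.18159041, -1.19313308]), 'ft_torque': array([0.05749622, 0.0341846 , 0.05101533]), 'finger_gap': 0.08504854289241813}
side {'fx': 484.6377, 'fy': 484.6377, 'cx': 273.3907, 'cy': 214.4972, 'R': [[0.8515, -0.5241, 0.0156], [-0.2436, -0.4217, -0.8734], [0.4644, 0.7399, -0.4867]], 't': [-0.4957, 0.2066, 1.0989]}
top {'fx': 387.0598, 'fy': 387.0598, 'cx': 279.3741, 'cy': 213.7295, 'R': [[-0.0072, -0.9999, -0.0129], [-0.9924, 0.0088, -0.1225], [0.1226, 0.0119, -0.9924]], 't': [-0.0095, 0.5592, 0.9999]}
wrist {'fx': 375.1794, 'fy': 375.1794, 'cx': 272.1158, 'cy': 212.141, 'mount': [[0.0007, 0.9652, 0.2617, -0.0662], [0.0009, -0.2617, 0.9652, -0.1428], [1.0, -0.0004, -0.001, 0.0016], [0.0, 0.0, 0.0, 1.0]]}
```

View pics/top0.png

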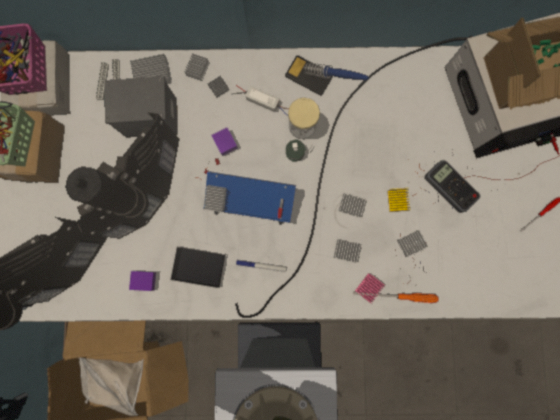

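View pics/side0.png

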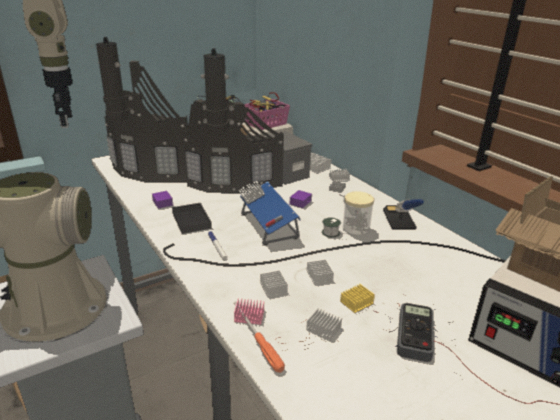

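View pics/wrist0.png

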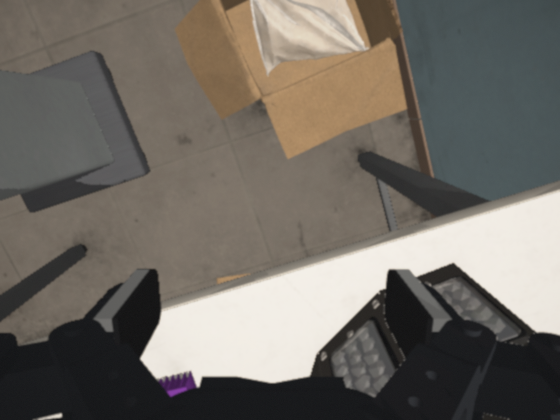

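```bash
cat > h.py <<'E'
import numpy as np,cv2
from workcell import env
from scipy.spatial.transform import Rotation as Rn
def Rt(q): return Rn.from_quat([q[1],q[2],q[3],q[0]]).as_matrix()
def ray(n,u,v,st=None):
    m=env.camera_model(n); d=np.array([(u-m['cx'])/m['fx'],(v-m['cy'])/m['fy'],1.])
    if n=='wrist':
        T=np.array(m['mount']); R=Rt(st['orientation']); 
        return R@T[:3,3]+st['tcp_pos'], R@T[:3,:3]@d
    R=np.array(m['R']); t=np.array(m['t']); return -R.T@t, R.T@d
def onz(n,u,v,z,st=None):
    o,d=ray(n,u,v,st); return o+d*(z-o[2])/d[2]
def onplane(n,u,v,p,nn,st=None):
    o,d=ray(n,u,v,st); return o+d*(np.dot(p-o,nn)/np.dot(d,nn))
def proj(n,X,st=None):
    m=env.camera_model(n); X=np.asarray(X,float)
    if n=='wrist':
        T=np.array(m['mount']); R=Rt(st['orientation']); c=T[:3,:3].T@(R.T@(X-st['tcp_pos'])-T[:3,3])
    else: c=np.array(m['R'])@X+np.array(m['t'])
    return np.array([m['fx']*c[0]/c[2]+m['cx'],m['fy']*c[1]/c[2]+m['cy']])
E
python3 - <<'E'
from h import *
t=cv2.imread('pics/top0.png'); 
cv2.imwrite('pics/topA.png',cv2.resize(t[120:310,120:320],None,fx=4,fy=3*1.0,interpolation=cv2.INTER_CUBIC) if 0 else cv2.resize(t[150:300,120:320],(800,600),interpolation=cv2.INTER_CUBIC))
cv2.imwrite('pics/topB.png',cv2.resize(t[170:320,270:470],(800,600),interpolation=cv2.INTER_CUBIC))
for n,u,v in [('s1',352,205),('s2',347,250),('s3',412,243),('yel',398,200),('pink',370,288),('far1',197,67),('far2',218,86),('tray',198,267),('marker',262,265),('clip',281,207),('D',214,198),('spool',295,150),('scr',415,297)]:
    print(n,np.round(onz('top',u,v,0.02),3))
E
```

```text
s1 [ 0.583 -0.211  0.02 ]
s2 [ 0.462 -0.194  0.02 ]
s3 [ 0.479 -0.368  0.02 ]
yel [ 0.596 -0.336  0.02 ]
pink [ 0.361 -0.251  0.02 ]
far1 [0.984 0.218 0.02 ]
far2 [0.927 0.157 0.02 ]
tray [0.419 0.205 0.02 ]
marker [0.423 0.034 0.02 ]
clip [ 0.579 -0.018  0.02 ]
D [0.606 0.164 0.02 ]
spool [ 0.738 -0.058  0.02 ]
scr [ 0.337 -0.369  0.02 ]
```

View pics/topA.png

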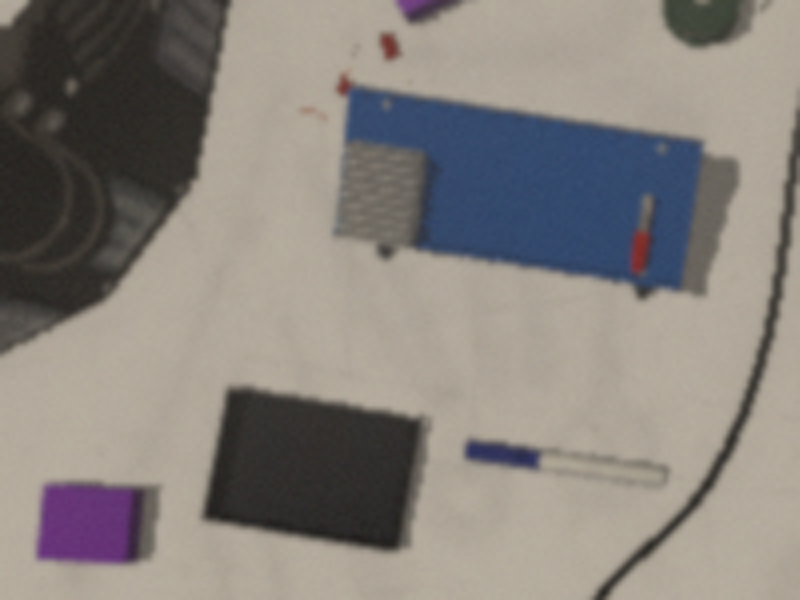

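View pics/topB.png

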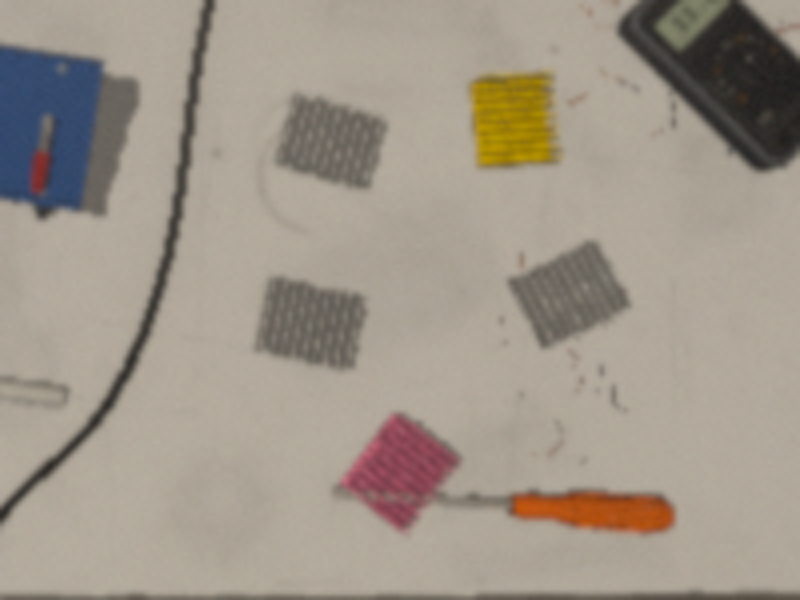

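```bash
python3 - <<'E'
from h import *
s=env.get_state(); print(np.round(Rt(s['orientation']),3))
t=cv2.imread('pics/top0.png'); hsv=cv2.cvtColor(t,cv2.COLOR_BGR2HSV)
m=((hsv[...,0]>100)&(hsv[...,0]<125)&(hsv[...,1]>120)).astype(np.uint8); m[:160]=0;m[235:]=0
TL=onz('top',207.5,172,.086);TR=onz('top',295.5,185,.086);BR=onz('top',291,222.5,.051)
print(TL,TR,BR,np.linalg.norm(TL-TR)); 
d=TL-TR; print('yaw',np.degrees(np.arctan2(-d[0],d[1])), BR-TR)
print('tray corners')
for u,v in [(229,388),(422,418),(400,548),(207,518)]: print(onz('top',120+u/4,150+v/4,.022))
print('clip',onz('top',120+643/4,150+235/4,.065))
E
```

```text
[[ 0.95  -0.001  0.312]
 [-0.312 -0.001  0.95 ]
 [-0.    -1.    -0.001]]
[0.66271866 0.16994351 0.086     ] [ 0.62641914 -0.05638045  0.086     ] [ 0.53359628 -0.04444512  0.051     ] 0.2292164730679033
yaw -9.111921669235716 [-0.09282286  0.01193533 -0.035     ]
tray corners
[0.47302225 0.26103814 0.022     ]
[0.45202441 0.13106325 0.022     ]
[0.36654288 0.144807   0.022     ]
[0.38699346 0.27353515 0.022     ]
clip [ 0.56828261 -0.01798341  0.065     ]
```

```bash
cat >> h.py <<'E'
def rel(target,yaw=None):
    """mm shift in tool axes to world TCP target, spin deg to reach tool-z yaw (0 = world +y, ccw+)"""
    s=env.get_state(); R=Rt(s['orientation']); d=R.T@(np.array(target)-s['tcp_pos'])*1000
    z=R[:,2]; cur=np.degrees(np.arctan2(-z[0],z[1]))
    sp=None if yaw is None else round(-(yaw-cur),2)
    print('t',round(s['clock'],2),'tcp',np.round(s['tcp_pos'],4),'yaw',round(cur,2),'gap',round(s['finger_gap']*1000,1),'F',np.round(s['wrist_force'],1),'-> shift',np.round(d,1),'spin',sp)
E
python3 -m inch '[[[129,-20,-164,0],[129,-20,-164,0],[129,-20,-164,0],[129,-20,-164,-4],[250,-20,-250,-8],[362,-20,-330,-9.7],[362,-20,-330,-9.7],[362,-20,-330,-9.7],[362,-20,-330,-9.7],[362,-20,-330,-9.7]]]'
python3 -c "
from h import *
rel([.65,.06,.25],-8.5)"
```

```text
clock: 1.15
tcp_pos: [0.4212, 0.1179, 0.2513]
orientation: [0.705, -0.705, 0.052, -0.053]
wrist_force: [1.1, 0.7, -0.0]
finger_gap: 0.0853
t 1.15 tcp [0.4212 0.1179 0.2513] yaw -8.5 gap 85.3 F [ 1.1  0.7 -0. ] -> shift [234.8   1.4 -23.5] spin -0.0
```

```bash
python3 -m inch '[[[235,1,-23,0],[235,1,-23,0],[235,1,-23,0],[235,1,-23,0],[235,1,-23,0],[235,1,-23,0],[235,1,-23,0]]]'
python3 - <<'E'
from h import *
import pickle
s=env.get_state(); im=env.read_camera('wrist'); cv2.imwrite('pics/w1.png',im); pickle.dump(s,open('w1.pkl','wb'))
rel([.65,.06,.25],-8.5)
cv2.imwrite('pics/w1b.png',cv2.resize(im,(784,588),interpolation=cv2.INTER_CUBIC))
E
```

```text
clock: 1.85
tcp_pos: [0.6492, 0.0625, 0.2486]
orientation: [0.705, -0.705, 0.053, -0.051]
wrist_force: [-0.3, 0.5, 0.0]
finger_gap: 0.0855
t 1.9 tcp [0.6486 0.0629 0.2495] yaw -8.46 gap 85.3 F [-0.9 -0.   0.1] -> shift [ 1.8 -0.5 -2.6] spin 0.04
```

View pics/w1b.png

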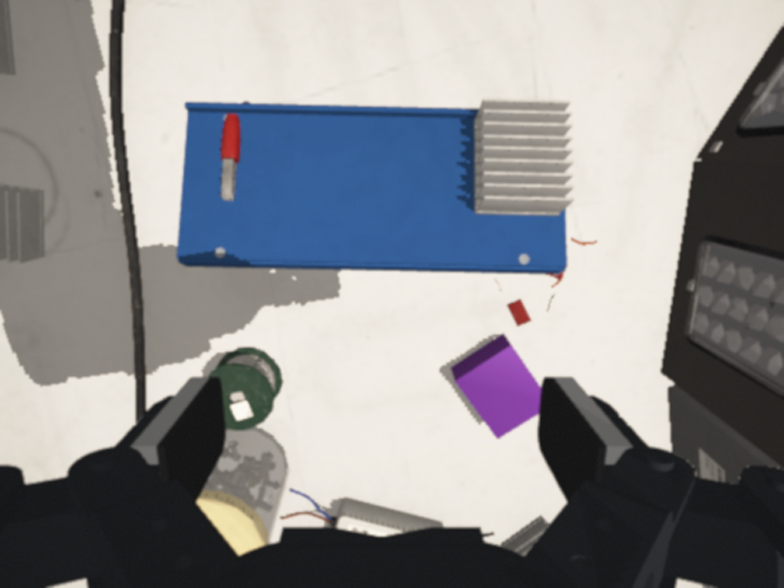

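```bash
python3 - <<'E'
from h import *
import pickle
im=cv2.imread('pics/w1.png'); hsv=cv2.cvtColor(im,cv2.COLOR_BGR2HSV)
m=((hsv[...,0]>98)&(hsv[...,0]<125)&(hsv[...,1]>130)).astype(np.uint8)
cv2.imwrite('pics/w1c.png',np.hstack([cv2.resize(im[60:205,115:255],(400,414),interpolation=cv2.INTER_CUBIC),cv2.resize(im[60:205,300:440],(400,414),interpolation=cv2.INTER_CUBIC)]))
n,l,st,c=cv2.connectedComponentsWithStats(m); i=1+np.argmax(st[1:,4]); m=(l==i)
ys,xs=np.nonzero(m); print(xs.min(),xs.max(),ys.min(),ys.max())
cols=range(145,330,5)
top=np.array([(x,np.nonzero(m[:,x])[0].min()) for x in cols]); p=np.polyfit(top[:,0],top[:,1],1); print('lip edge',p)
cols=range(140,395,5)
bot=np.array([(x,np.nonzero(m[:,x])[0].max()+1) for x in cols]); q=np.polyfit(bot[:,0],bot[:,1],1); print('far edge',q)
rows=range(85,180,5)
le=np.array([(y,np.nonzero(m[y])[0].min()) for y in rows]); r=np.polyfit(le[:,0],le[:,1],1); print('left',r,le.T)
# red/silver clip
red=(((hsv[...,0]<8)|(hsv[...,0]>172))&(hsv[...,1]>150)); red[:70]=0;red[160:]=0;red[:,:140]=0;red[:,200:]=0
y,x=np.nonzero(red); print('red',x.min(),x.max(),y.min(),y.max(),x.mean(),y.mean())
E
```

```text
127 403 74 193
lip edge [2.39924135e-02 7.08752963e+01]
far edge [2.01628959e-02 1.86343107e+02]
left [-7.54385965e-02  1.41385965e+02] [[ 85  90  95 100 105 110 115 120 125 130 135 140 145 150 155 160 165 170
  175]
 [135 135 134 134 133 133 133 132 132 132 131 131 130 130 130 129 129 129
  128]]
red 158 170 82 114 164.72543352601156 98.36705202312139
```

View pics/w1c.png

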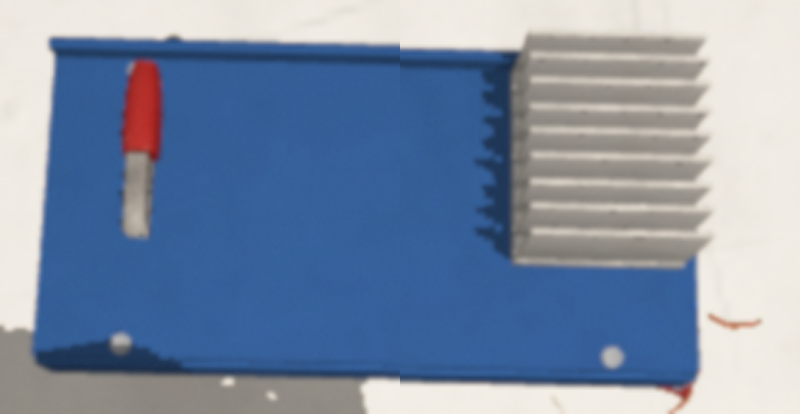

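```bash
cat >> h.py <<'E'
def frame(ox,oy,z0,th):
    c,s=np.cos(th),np.sin(th);a=np.radians(23)
    Y=np.array([-s,c,0]);X=np.array([c*np.cos(a),s*np.cos(a),np.sin(a)]);Z=np.cross(X,Y)
    return np.array([ox,oy,z0]),np.array([X,Y,Z]).T
E
python3 - <<'E'
from h import *
import pickle
from scipy.optimize import least_squares
s=pickle.load(open('w1.pkl','rb'))
lip=lambda x:.02399*x+70.9
def res(p,out=False):
    O,R=frame(*p); P=lambda *b:proj('wrist',O+R@(np.array(b)/1000),s)
    r=[]
    for y in (-100,0,40):
        u,v=P(-4,y,6); r.append(v-lip(u))
        u,v=P(0,y,0); r.append((v-(lip(u)+5.0))*.5)
        u,v=P(92,y,0); r.append(v-(.02016*u+184.8))
    for x in (10,40,80):
        u,v=P(x,-116,0); r.append(u-(-.07544*v+141.4))
    u,v=P(85,116,0); r.append(u-404)
    return r
f=least_squares(res,[.53,.06,.05,np.radians(-8.5)]); p=f.x; print(p,np.degrees(p[3])); print(np.round(f.fun,2))
pickle.dump(p,open('board.pkl','wb'))
O,R=frame(*p)
def onb(u,v,h):
    X=onplane('wrist',u,v,O+R[:,2]*h/1000,R[:,2],s); return R.T@(X-O)*1000
for n,u,v,h in [('red low end',165.5,82,8),('silver tip',163,143,5),('clip mid',163,112,8),('D nearright top',300+(530-400)/2.857,72.5,28),('D far bottomright',300+113/2.857,60+262/2.857,0),('D far bottomleft',300+287/2.857,60+267/2.857,0),('D nearbottom right',300+115/2.857,60+55/2.857,0)]:
    b=onb(u,v,h); print(n,np.round(b,1),np.round(O+R@b/1000,4))
E
```

```text
[ 0.56238246  0.0738405   0.0486905  -0.17181583] -9.844321626984401
[ 0.16  1.46 -1.11  0.19  1.47 -0.79  0.2   1.47 -0.67 -0.28 -0.33 -0.4
  1.02]
red low end [  3.3 -87.2   8. ] [ 0.5474 -0.012   0.0573]
silver tip [ 55.7 -86.9   5. ] [ 0.5961 -0.0202  0.0751]
clip mid [ 29.9 -87.6   8. ] [ 0.5714 -0.0167  0.0677]
D nearright top [ 1.7 60.9 28. ] [0.5636 0.1355 0.0751]
D far bottomright [58.1 61.2  0. ] [0.6255 0.125  0.0714]
D far bottomleft [ 58.4 112.9  -0. ] [0.6346 0.1759 0.0715]
D nearbottom right [-7.2 62.   0. ] [0.5665 0.1361 0.0459]
```

```bash
python3 - <<'E'
from h import *
import pickle
O,R=frame(*pickle.load(open('board.pkl','rb')))
P=O+R@np.array([.030,-.087,0]); print(P)
rel(P+[0,0,.05],-9.84); rel(P+[0,0,.0065],-9.84)
E
```

```text
[ 0.57471646 -0.01659992  0.06041244]
t 1.9 tcp [0.6486 0.0629 0.2495] yaw -8.46 gap 85.3 F [-0.9 -0.   0.1] -> shift [-61.1 139.2 -89.5] spin 1.38
t 1.9 tcp [0.6486 0.0629 0.2495] yaw -8.46 gap 85.3 F [-0.9 -0.   0.1] -> shift [-61.  182.7 -89.5] spin 1.38
```

```bash
python3 -m inch '[[[-61,60,-89,1.4],[-61,60,-89,1.4],[-61,60,-89,1.4],[-61,139,-89,1.4],[-61,139,-89,1.4],[-61,139,-89,1.4],[-61,139,-89,1.4]]]' 40
python3 - <<'E'
from h import *
import pickle
O,R=frame(*pickle.load(open('board.pkl','rb')))
P=O+R@np.array([.030,-.087,0]);
s=env.get_state(); im=env.read_camera('wrist'); cv2.imwrite('pics/w2.png',cv2.resize(im,(784,588)))
rel(P+[0,0,.0065],-9.84)
for q in ([30,-87,5.5],[30,-116,0],[3,-87,5.5]): print(proj('wrist',O+R@np.array(q)/1000,s)*1.4)
E
```

```text
clock: 2.6
tcp_pos: [0.5752, -0.0156, 0.1126]
orientation: [0.705, -0.704, 0.06, -0.061]
wrist_force: [-0.9, -0.3, 0.6]
finger_gap: 0.0399
t 2.65 tcp [ 0.5765 -0.0159  0.1136] yaw -9.81 gap 40.0 F [0.4 0.2 0.3] -> shift [-1.8 46.7 -1. ] spin 0.03
[374.60219757 327.50230324]
[300.59793012 328.58986244]
[374.7380002 257.9259094]
```

View pics/w2.png

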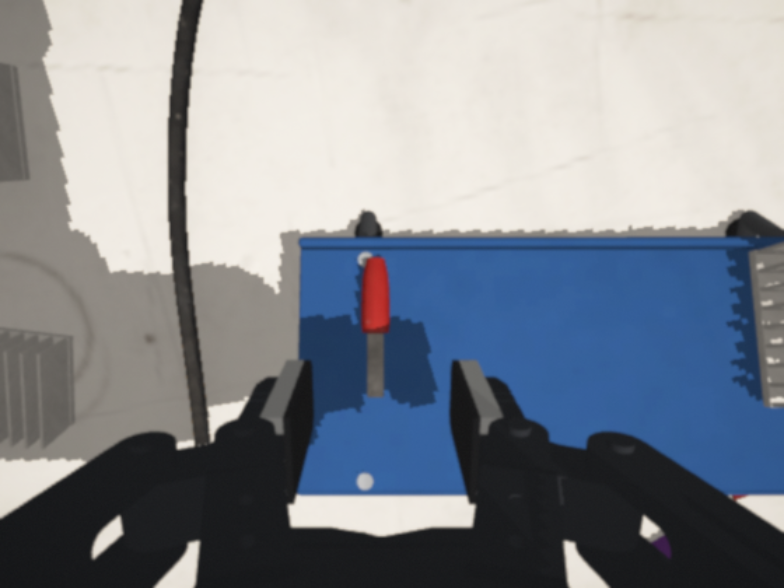

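```bash
python3 -m inch '[[[-1,30,-1,0],[-1,42,-1,0],[-1,46,-1,0],[-1,46,-1,0],[-1,46,-1,0]]]' 40
python3 -m inch '[[[0,0,0,0],[0,0,0,0],[0,0,0,0],[0,0,0,0],[0,0,0,0],[0,0,0,0]]]' 0 30
python3 - <<'E'
from h import *
im=env.read_camera('wrist'); cv2.imwrite('pics/w3.png',cv2.resize(im,(784,588)))
E
```

```text
clock: 3.15
tcp_pos: [0.5757, -0.0171, 0.0664]
orientation: [-0.704, 0.705, -0.06, 0.061]
wrist_force: [-0.2, 0.6, 0.4]
finger_gap: 0.0403
clock: 3.75
tcp_pos: [0.5753, -0.0171, 0.0665]
orientation: [0.705, -0.704, 0.06, -0.061]
wrist_force: [-2.1, -0.1, 5.4]
finger_gap: 0.0083
```

View pics/w3.png

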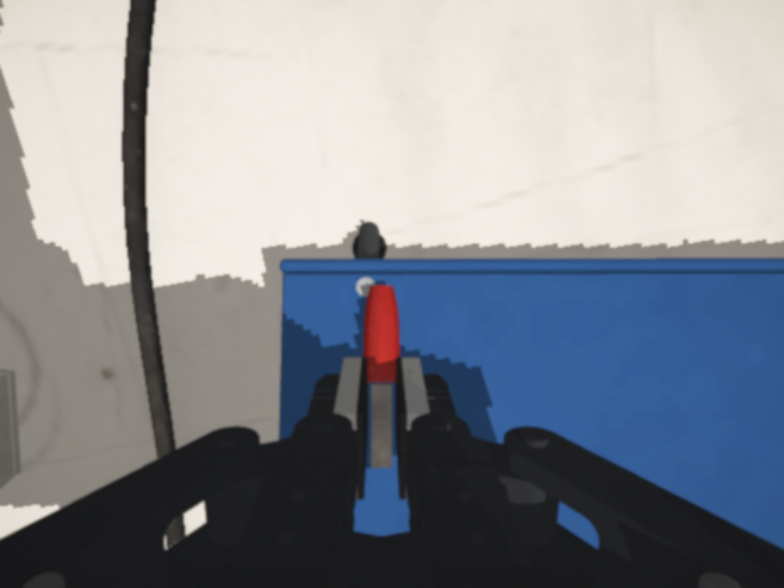

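```bash
python3 -c "
from h import *
rel([.42,.2025,.09],-9.2)
rel([.42,.2025,.009],-9.2)"
python3 -m inch '[[[0,-20,0,0],[0,-50,0,0],[0,-50,0,0]]]' - 30
python3 -c "
from h import *
rel([.42,.2025,.09],-9.2)
rel([.42,.2025,.009],-9.2)"
```

```text
t 3.8 tcp [ 0.5753 -0.0171  0.0665] yaw -9.85 gap 8.5 F [-1.5  0.7  4.5] -> shift [-190.6  -23.8  189.8] spin -0.65
t 3.8 tcp [ 0.5753 -0.0171  0.0665] yaw -9.85 gap 8.5 F [-1.5  0.7  4.5] -> shift [-190.7   57.2  189.8] spin -0.65
clock: 4.1
tcp_pos: [0.5776, -0.0176, 0.1195]
orientation: [-0.704, 0.705, -0.058, 0.063]
wrist_force: [0.8, -0.5, -0.5]
finger_gap: 0.0078
t 4.1 tcp [ 0.5776 -0.0176  0.1195] yaw -9.85 gap 7.8 F [ 0.8 -0.5 -0.5] -> shift [-193.2   28.1  189.9] spin -0.65
t 4.1 tcp [ 0.5776 -0.0176  0.1195] yaw -9.85 gap 7.8 F [ 0.8 -0.5 -0.5] -> shift [-193.8  109.1  189.9] spin -0.65
```

```bash
python3 -m inch '[[[-192,0,190,-0.6],[-192,0,190,-0.6],[-192,0,190,-0.6],[-192,0,190,-0.6],[-192,10,190,-0.6],[-192,28,190,-0.6],[-192,40,190,-0.6],[-192,60,190,-0.6],[-192,60,190,-0.6],[-192,60,190,-0.6]]]'
python3 - <<'E'
from h import *
im=env.read_camera('wrist'); cv2.imwrite('pics/w4.png',cv2.resize(im,(784,588)))
rel([.42,.2025,.009],-9.2)
E
```

```text
clock: 5.1
tcp_pos: [0.4178, 0.2028, 0.0552]
orientation: [-0.705, 0.705, -0.057, 0.057]
wrist_force: [-0.2, -0.3, 0.6]
finger_gap: 0.008
t 5.15 tcp [0.4185 0.2029 0.0557] yaw -9.27 gap 8.2 F [ 0.  -0.5  0. ] -> shift [ 1.5 46.7 -0.2] spin -0.07
```

View pics/w4.png

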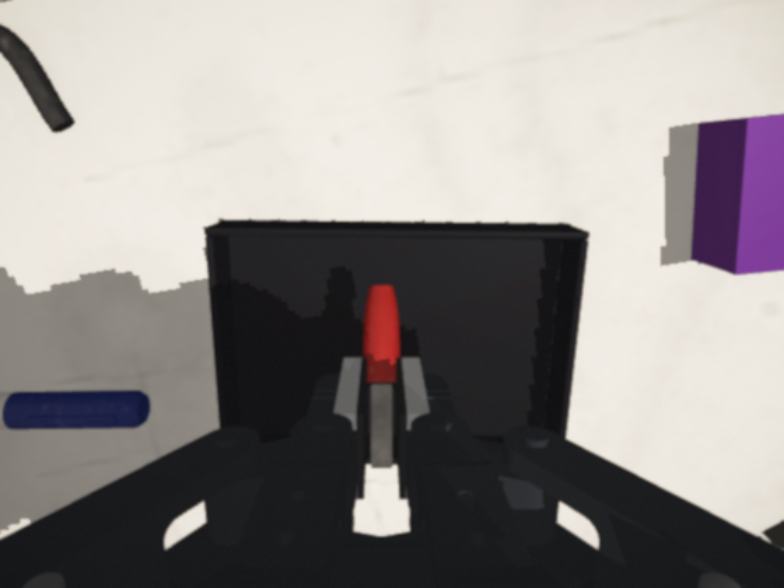

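```bash
python3 -m inch '[[[0,30,0,0],[0,38,0,0],[0,42,0,0],[0,45,0,0],[0,46,0,0],[0,46,0,0]]]' - 20
python3 -m inch '[[[0,0,0,0],[0,0,0,0],[0,0,0,0]]]' 30
python3 -m inch '[[[0,-50,0,0],[0,-100,0,0],[0,-150,0,0],[0,-150,0,0],[0,-150,0,0]]]' 60
python3 - <<'E'
from h import *
im=env.read_camera('wrist'); cv2.imwrite('pics/w5.png',cv2.resize(im,(784,588)))
rel([.42,.2025,.009],-9.2)
E
```

```text
clock: 5.75
tcp_pos: [0.4206, 0.2028, 0.0114]
orientation: [0.705, -0.705, 0.056, -0.059]
wrist_force: [0.3, -2.5, 7.5]
finger_gap: 0.0083
clock: 6.05
tcp_pos: [0.4181, 0.2029, 0.0095]
orientation: [0.705, -0.705, 0.057, -0.057]
wrist_force: [-0.2, -0.4, 0.2]
finger_gap: 0.0302
clock: 6.55
tcp_pos: [0.419, 0.2033, 0.1606]
orientation: [0.705, -0.704, 0.056, -0.058]
wrist_force: [-1.5, 0.3, 1.1]
finger_gap: 0.0602
t 6.6 tcp [0.4178 0.2029 0.159 ] yaw -9.25 gap 59.9 F [ 0.6 -0.4  0.1] -> shift [ 2.3e+00  1.5e+02 -1.0e-01] spin -0.05
```

View pics/w5.png

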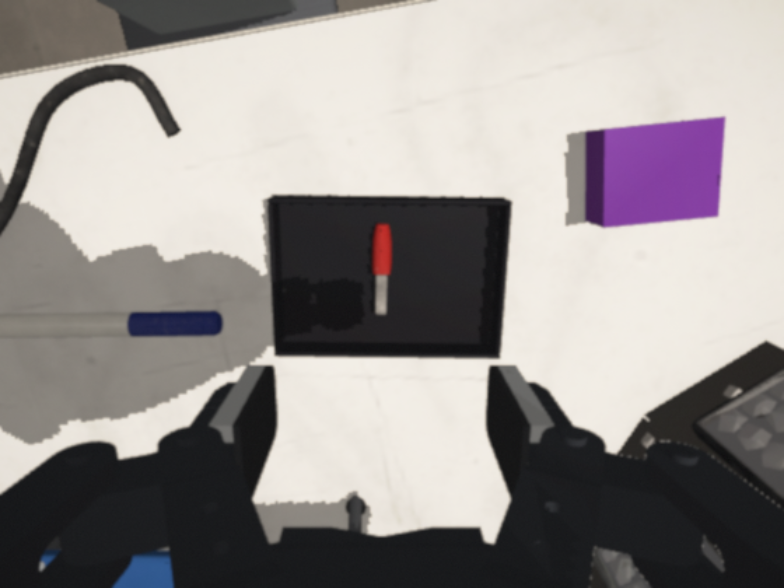

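```bash
python3 -c "
from h import *
print(np.round(env.get_state()['joint_pos'],2))
rel([.545,-.28,.25],0)"
```

```text
[ 0.28  0.14 -0.36  1.07  0.    0.44]
t 6.6 tcp [0.4178 0.2029 0.159 ] yaw -9.25 gap 59.9 F [ 0.6 -0.4  0.1] -> shift [ 203.1  -91.  -456.2] spin -9.25
```

```bash
python3 -m inch '[[[203,-91,-456,-9],[203,-91,-456,-9],[203,-91,-456,-9],[203,-91,-456,-9],[203,-91,-456,-9],[203,-91,-456,-9],[203,-91,-456,-9],[203,-91,-456,-9],[203,-91,-456,-9],[203,-91,-456,-9]]]' 75 40
python3 -m inch '[[[0,0,0,0],[0,0,0,0],[0,0,0,0]]]'
python3 - <<'E'
from h import *
import pickle
s=env.get_state(); im=env.read_camera('wrist'); cv2.imwrite('pics/w6.png',im); cv2.imwrite('pics/w6b.png',cv2.resize(im,(784,588)))
pickle.dump(s,open('w6.pkl','wb'))
rel([.545,-.28,.25],0)
E
```

```text
clock: 7.6
tcp_pos: [0.5407, -0.2672, 0.2451]
orientation: [0.708, -0.706, 0.003, -0.0]
wrist_force: [0.1, 0.3, -0.1]
finger_gap: 0.0751
clock: 7.9
tcp_pos: [0.5405, -0.2644, 0.2456]
orientation: [0.708, -0.706, 0.003, -0.0]
wrist_force: [0.2, 0.5, -0.3]
finger_gap: 0.075
t 7.95 tcp [ 0.5407 -0.2641  0.2462] yaw -0.18 gap 75.1 F [-0.4  0.4  0.1] -> shift [  4.3  -3.8 -15.9] spin -0.18
```

View pics/w6b.png

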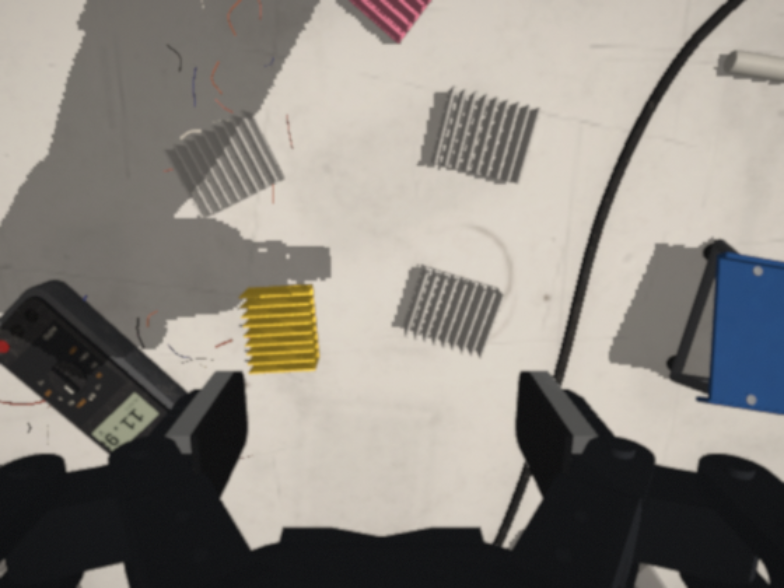

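```bash
python3 - <<'E'
from h import *
im=cv2.imread('pics/w6.png')
cs=[(270,170),(285,50),(105,65)]
out=[cv2.resize(im[y:y+100,x:x+110],None,fx=4,fy=4,interpolation=cv2.INTER_CUBIC) for x,y in cs]
cv2.imwrite('pics/c12.png',np.hstack([o[:, :400] for o in out[:2]])); cv2.imwrite('pics/c3.png',out[2])
E
```

```text
(no output)
```

View pics/c12.png

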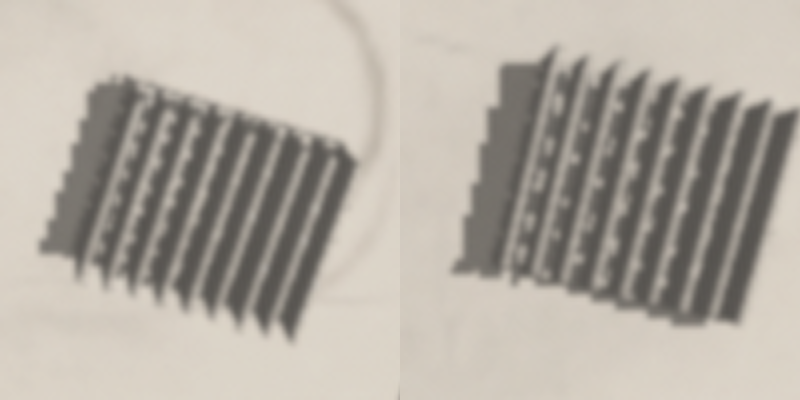

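View pics/c3.png

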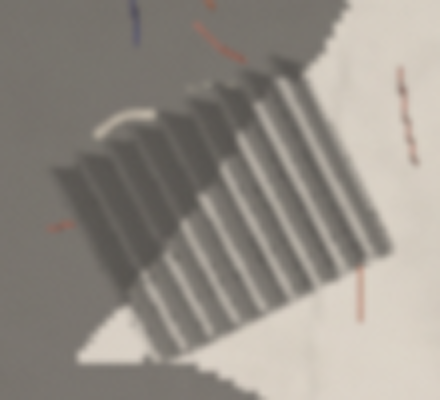

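```bash
cat > m.py <<'E'
from h import *
def sink(n,pts,st,off,sc=4.,zs=(.028,)*4):
    # pts: c0..c3 around; c0-c1 and c2-c3 are 60 mm edges, c1-c2, c3-c0 the 50 mm (fin) edges
    W=[onz('wrist',off[0]+u/sc,off[1]+v/sc,z,st) for (u,v),z in zip(pts,zs)]
    W=np.array(W)[:,:2]; e=np.roll(W,-1,0)-W; L=np.linalg.norm(e,axis=1)*1000
    f=np.degrees(np.arctan2(*( (e[1]-e[3])[::-1]))); g=np.degrees(np.arctan2(*((e[0]-e[2])[::-1])))
    print(n,'c',np.round(W.mean(0),4),'len',np.round(L,1),'fin dir',round(f%180,1),'60dir',round(g%180,1)); return W
E
python3 - <<'E'
from m import *
import pickle
s=pickle.load(open('w6.pkl','rb'))
sink('s1',[(80,280),(292,342),(357,160),(145,90)],s,(270,170))
sink('s2',[(108,282),(338,324),(396,112),(150,48)],s,(285,50))
sink('s3',[(55,165),(280,55),(388,250),(165,360)],s,(105,65))
E
```

```text
s1 c [ 0.5852 -0.2101] len [57.2 50.2 56.  51.6] fin dir 163.1 60dir 71.9
s2 c [ 0.4636 -0.1933] len [55.2 48.2 58.  51.7] fin dir 169.3 60dir 77.9
s3 c [ 0.4798 -0.3663] len [58.7 48.7 60.2 49.7] fin dir 26.3 60dir 114.4
```

```bash
python3 -c "
from h import *
rel([.585,-.21,.13],72.5)"
```

```text
t 7.95 tcp [ 0.5407 -0.2641  0.2462] yaw -0.18 gap 75.1 F [-0.4  0.4  0.1] -> shift [ 44.4 116.2  53.9] spin -72.68
```

```bash
python3 -m inch '[[[10,20,10,-8],[20,40,20,-16],[30,60,30,-25],[44,80,54,-33],[44,100,54,-42],[44,116,54,-50],[44,116,54,-59],[44,116,54,-67],[44,116,54,-72.7],[44,116,54,-72.7]]]' 75 40
python3 - <<'E'
from h import *
import pickle
s=env.get_state(); im=env.read_camera('wrist'); cv2.imwrite('pics/w7.png',im); cv2.imwrite('pics/w7b.png',cv2.resize(im,(784,588)))
pickle.dump(s,open('w7.pkl','wb'))
rel([.585,-.21,.13],72.5)
E
```

```text
clock: 8.95
tcp_pos: [0.5853, -0.21, 0.1316]
orientation: [0.57, -0.57, -0.418, 0.419]
wrist_force: [-0.6, 0.2, -0.7]
finger_gap: 0.0749
t 9.0 tcp [ 0.5854 -0.2103  0.1317] yaw 72.43 gap 75.0 F [ 0.1 -0.5 -0. ] -> shift [0.1 1.7 0.5] spin -0.07
```

View pics/w7b.png

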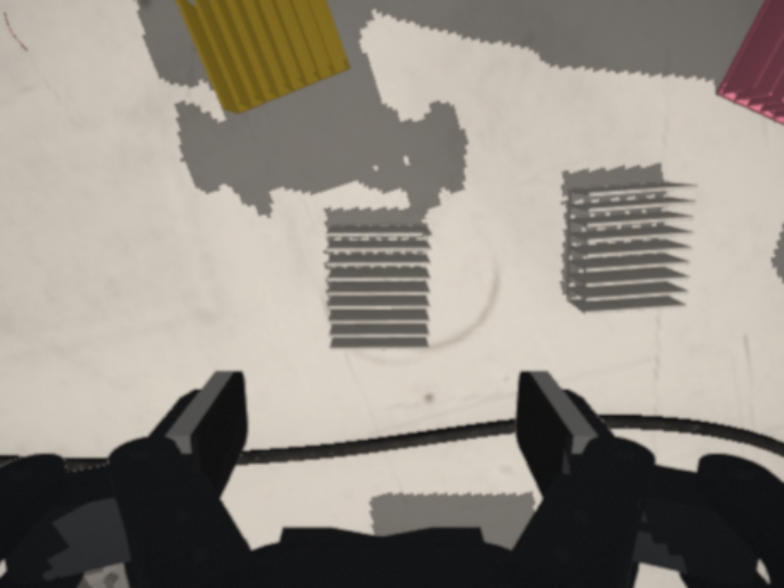

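```bash
python3 - <<'E'
from m import *
import pickle
s=pickle.load(open('w7.pkl','rb'))
W=sink('s1',[(331,347),(331,226),(430,226),(430,347)],s,(0,0),1.4)
c=W.mean(0); rel([c[0],c[1],.004],None)
E
```

```text
s1 c [ 0.5848 -0.2122] len [60.3 46.4 60.3 49.4] fin dir 162.5 60dir 72.5
t 9.0 tcp [ 0.5854 -0.2103  0.1317] yaw 72.43 gap 75.0 F [ 0.1 -0.5 -0. ] -> shift [ -2.1 127.7  -0. ] spin None
```

```bash
python3 -m inch '[[[-2,50,0,0],[-2,90,0,0],[-2,115,0,0],[-2,126,0,0],[-2,126,0,0],[-2,126,0,0]]]' 75
python3 -m inch '[[[0,0,0,0],[0,0,0,0],[0,0,0,0],[0,0,0,0],[0,0,0,0]]]' 30 40
python3 -m inch '[[[0,-20,0,0],[0,-50,0,0],[0,-100,0,0],[0,-150,0,0],[0,-150,0,0]]]'
python3 - <<'E'
from h import *
im=env.read_camera('wrist'); cv2.imwrite('pics/w8.png',cv2.resize(im,(784,588)))
rel([.585,-.21,.13],72.5)
E
```

```text
clock: 9.6
tcp_pos: [0.5861, -0.214, 0.0069]
orientation: [-0.57, 0.571, 0.418, -0.417]
wrist_force: [0.1, -0.7, 0.7]
finger_gap: 0.0749
clock: 10.1
tcp_pos: [0.5866, -0.2145, 0.0077]
orientation: [-0.569, 0.572, 0.418, -0.417]
wrist_force: [0.1, 0.9, 6.9]
finger_gap: 0.0489
clock: 10.6
tcp_pos: [0.5893, -0.2159, 0.1644]
orientation: [-0.566, 0.575, 0.42, -0.416]
wrist_force: [1.4, -1.1, 0.1]
finger_gap: 0.0491
t 10.65 tcp [ 0.5879 -0.2152  0.1608] yaw 72.44 gap 49.2 F [ 0.   0.5 -1.4] -> shift [ 4.2 30.7  4.6] spin -0.06
```

View pics/w8.png

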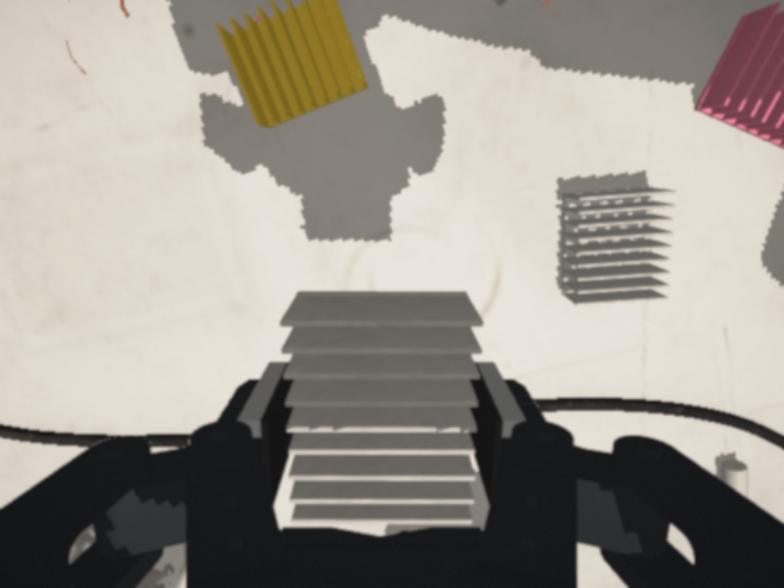

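```bash
cat >> m.py <<'E'
import pickle
O,R=frame(*pickle.load(open('board.pkl','rb')))
HX=np.array([R[0,0],R[1,0],0]);HX/=np.linalg.norm(HX)
def place(y,x=34,delta=10,dz=6.3):
    C=O+R@np.array([x,y,14])/1000
    h=C-HX*np.sin(np.radians(23))*delta/1000
    fh=np.dot(h-O,HX)+.030
    zc=O[2]+fh*np.tan(np.radians(23))+(14-dz)/1000
    zf=C[2]+delta/1000*np.cos(np.radians(23))-(delta+dz)/1000
    print('TCP xy',np.round(h[:2],4),'contact z',round(zc,4),'flat z',round(zf,4)); return np.array([h[0],h[1],zc])
E
python3 - <<'E'
from m import *
T=place(10); rel(T+[0,0,.03],-9.84)
E
```

```text
TCP xy [0.5857 0.0799] contact z 0.0784 flat z 0.0678
t 10.65 tcp [ 0.5879 -0.2152  0.1608] yaw 72.44 gap 49.2 F [ 0.   0.5 -1.4] -> shift [280.8  51.1  91.6] spin 82.28
```

```bash
python3 -m inch '[[[40,0,13,8],[80,0,26,16],[120,0,40,25],[160,0,55,33],[200,0,70,42],[240,0,80,50],[281,0,92,59],[281,20,92,67],[281,40,92,75],[281,51,92,82.3]]]'
python3 -m inch '[[[0,0,0,0],[0,0,0,0]]]'
python3 - <<'E'
from m import *
T=place(10); rel(T+[0,0,.0],-9.84)
im=env.read_camera('wrist'); cv2.imwrite('pics/w9.png',cv2.resize(im,(784,588)))
E
```

```text
clock: 11.65
tcp_pos: [0.5801, 0.0826, 0.1016]
orientation: [-0.704, 0.705, -0.064, 0.061]
wrist_force: [-0.9, 0.1, -0.7]
finger_gap: 0.0487
clock: 11.85
tcp_pos: [0.5815, 0.0818, 0.1038]
orientation: [-0.705, 0.705, -0.06, 0.059]
wrist_force: [-0.3, 0.2, -0.7]
finger_gap: 0.0492
TCP xy [0.5857 0.0799] contact z 0.0784 flat z 0.0678
t 11.85 tcp [0.5815 0.0818 0.1038] yaw -9.68 gap 49.2 F [-0.3  0.2 -0.7] -> shift [ 4.5 25.4 -1.1] spin 0.16
```

View pics/w9.png

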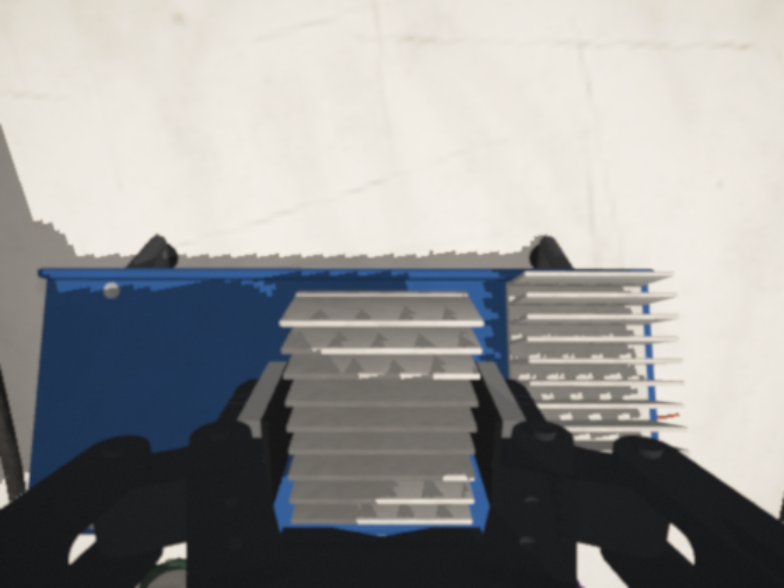

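```bash
python3 -m inch '[[[4,12,-1,0],[4,20,-1,0],[4,24,-1,0],[4,24,-1,0]]]' - 20
python3 -m inch '[[[0,2,0,0],[0,3,0,0],[0,4,0,0],[0,4,0,0]]]'
python3 -m inch '[[[0,1,0,0],[0,2,0,0],[0,3,0,0],[0,3,0,0]]]'
```

```text
clock: 12.3
tcp_pos: [0.5857, 0.08, 0.0808]
orientation: [-0.704, 0.705, -0.061, 0.061]
wrist_force: [-0.5, -0.4, 2.4]
finger_gap: 0.0494
clock: 12.7
tcp_pos: [0.585, 0.0801, 0.0786]
orientation: [-0.704, 0.705, -0.061, 0.06]
wrist_force: [-8.3, 0.0, 16.1]
finger_gap: 0.0489
clock: 13.1
tcp_pos: [0.5841, 0.0803, 0.0754]
orientation: [-0.704, 0.705, -0.061, 0.06]
wrist_force: [-10.6, 0.2, 16.2]
finger_gap: 0.0493
```

```bash
python3 -m inch '[[[0,1,0,0],[0,2,0,0],[0,3,0,0],[0,3,0,0]]]'
python3 -m inch '[[[0,1,0,0],[0,2,0,0],[0,3,0,0],[0,3,0,0]]]'
python3 - <<'E'
from h import *
im=env.read_camera('wrist'); cv2.imwrite('pics/w10.png',cv2.resize(im,(784,588)))
im=env.read_camera('side'); cv2.imwrite('pics/s10.png',cv2.resize(im[160:260,210:330],(720,600),interpolation=cv2.INTER_CUBIC))
E
```

```text
clock: 13.5
tcp_pos: [0.5835, 0.0804, 0.0722]
orientation: [-0.704, 0.705, -0.062, 0.059]
wrist_force: [-11.0, 0.9, 16.3]
finger_gap: 0.0491
clock: 13.9
tcp_pos: [0.5831, 0.0804, 0.069]
orientation: [-0.705, 0.705, -0.062, 0.059]
wrist_force: [-12.7, -0.3, 16.7]
finger_gap: 0.0487
```

View pics/w10.png

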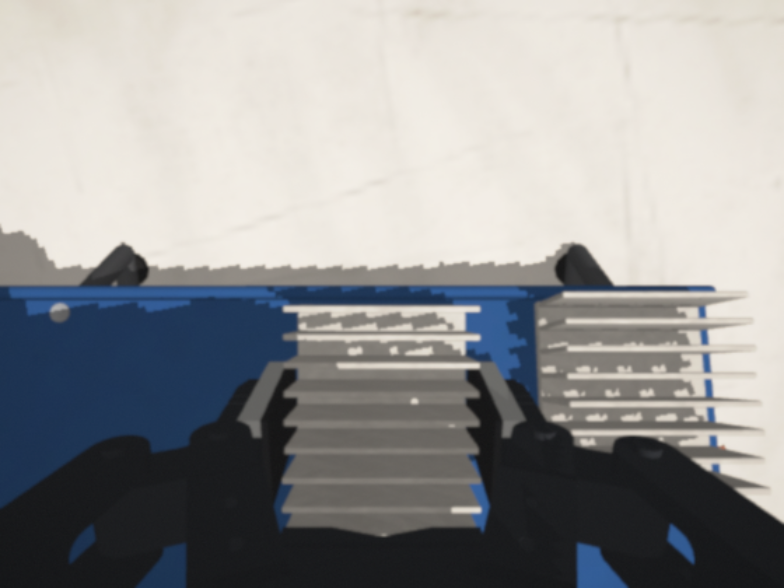

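View pics/s10.png

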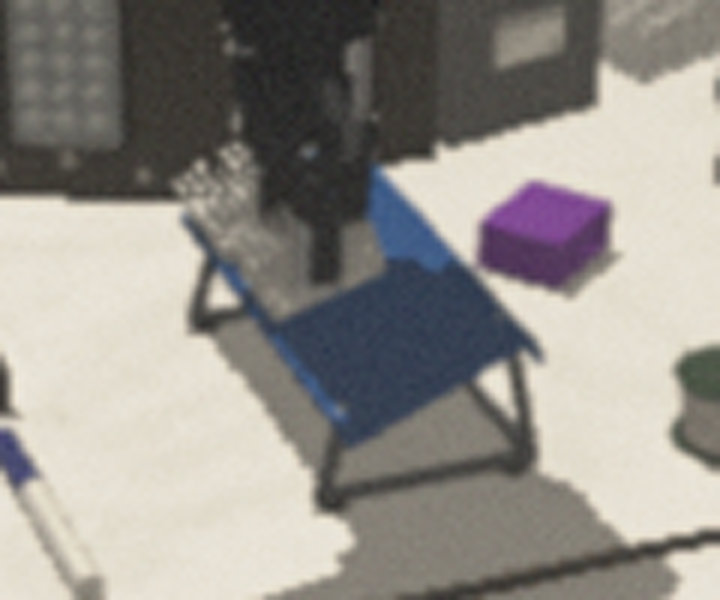

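```bash
python3 -m inch '[[[0,1,0,0],[0,2,0,0],[0,2,0,0]]]'
python3 -m inch '[[[0,1,0,0],[0,2,0,0],[0,2,0,0]]]'
```

```text
clock: 14.3
tcp_pos: [0.5829, 0.0805, 0.0669]
orientation: [-0.705, 0.705, -0.062, 0.059]
wrist_force: [-12.2, 0.7, 15.7]
finger_gap: 0.049
clock: 14.6
tcp_pos: [0.5828, 0.0805, 0.0648]
orientation: [-0.705, 0.705, -0.062, 0.059]
wrist_force: [-12.3, 0.5, 16.5]
finger_gap: 0.0493
```

```bash
python3 - <<'E'
from h import *
im=env.read_camera('wrist'); cv2.imwrite('pics/w11.png',cv2.resize(im,(784,588)))
im=env.read_camera('side'); cv2.imwrite('pics/s11.png',cv2.resize(im[160:260,210:330],(720,600),interpolation=cv2.INTER_CUBIC))
E
```

```text
(no output)
```

View pics/w11.png

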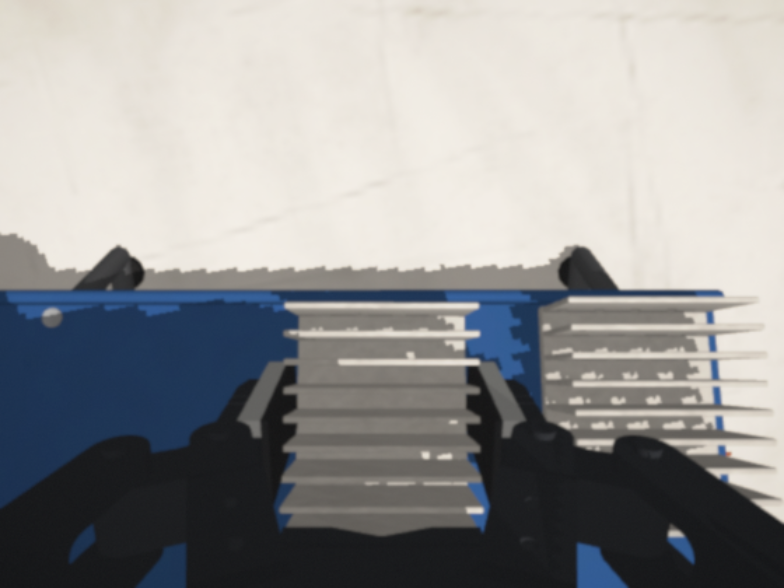

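View pics/s11.png

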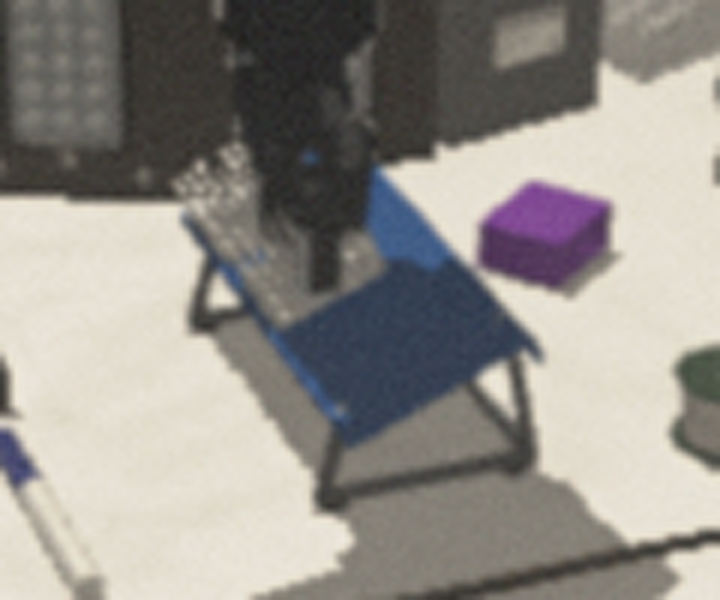

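```bash
python3 -m inch '[[[0,1,0,0],[0,2,0,0],[0,2,0,0]]]'
python3 -m inch '[[[0,1,0,0],[0,2,0,0],[0,2,0,0]]]'
```

```text
clock: 15.0
tcp_pos: [0.5827, 0.0805, 0.064]
orientation: [0.705, -0.705, 0.062, -0.059]
wrist_force: [-15.7, 0.0, 24.4]
finger_gap: 0.0492
clock: 15.3
tcp_pos: [0.5827, 0.0805, 0.064]
orientation: [-0.705, 0.705, -0.061, 0.059]
wrist_force: [-20.7, -0.1, 36.8]
finger_gap: 0.0492
```

```bash
python3 -m inch '[[[-1,-2,0,0],[-3,-1,0,0],[-5,0,0,0],[-6,0.5,0,0],[-6,0.5,0,0]]]'
python3 - <<'E'
from h import *
im=env.read_camera('wrist'); cv2.imwrite('pics/w12.png',cv2.resize(im,(784,588)))
E
```

```text
clock: 15.8
tcp_pos: [0.5829, 0.0805, 0.064]
orientation: [-0.704, 0.705, -0.058, 0.063]
wrist_force: [-6.0, -2.3, 25.7]
finger_gap: 0.0491
```

View pics/w12.png

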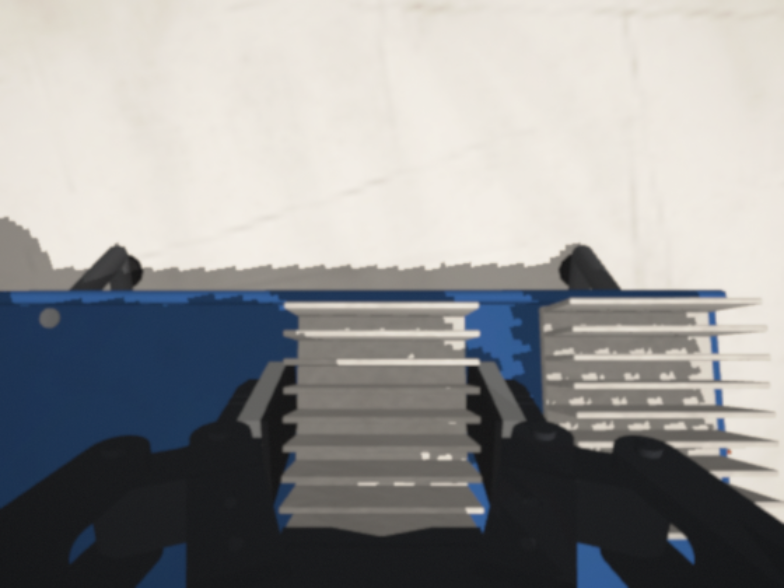

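```bash
python3 -m inch '[[[0,-2,0,0],[-2,-3,0,0],[-4,-3,0,0],[-4,-3,0,0]]]'
python3 -m inch '[[[-2,0,0,0],[-4,0.5,0,0],[-4,0.5,0,0]]]'
```

```text
clock: 16.25
tcp_pos: [0.5807, 0.0812, 0.0636]
orientation: [-0.704, 0.705, -0.057, 0.064]
wrist_force: [7.7, -2.2, 2.2]
finger_gap: 0.0492
clock: 16.55
tcp_pos: [0.5803, 0.0813, 0.0641]
orientation: [-0.704, 0.705, -0.055, 0.067]
wrist_force: [14.9, -3.5, 0.0]
finger_gap: 0.0493
```

```bash
python3 -m inch '[[[2,0,0,0],[4,0,0,0],[4,0,0,0]]]'
python3 -m inch '[[[0,0,0,0],[0,0,0,0],[0,0,0,0]]]' 58
python3 -m inch '[[[0,-30,0,0],[0,-60,0,0],[0,-60,0,0]]]'
python3 - <<'E'
from m import *
s=env.get_state(); im=env.read_camera('wrist'); cv2.imwrite('pics/w13.png',im); cv2.imwrite('pics/w13b.png',cv2.resize(im,(784,588))); pickle.dump(s,open('w13.pkl','wb'))
E
```

```text
clock: 16.85
tcp_pos: [0.5808, 0.0812, 0.0634]
orientation: [-0.704, 0.705, -0.058, 0.064]
wrist_force: [7.7, -2.1, 4.8]
finger_gap: 0.0491
clock: 17.15
tcp_pos: [0.5748, 0.082, 0.0607]
orientation: [-0.704, 0.705, -0.062, 0.06]
wrist_force: [-0.1, -0.1, 0.0]
finger_gap: 0.0579
clock: 17.45
tcp_pos: [0.5781, 0.0821, 0.1253]
orientation: [0.705, -0.704, 0.059, -0.063]
wrist_force: [1.1, -0.8, 0.6]
finger_gap: 0.0581
```

View pics/w13b.png

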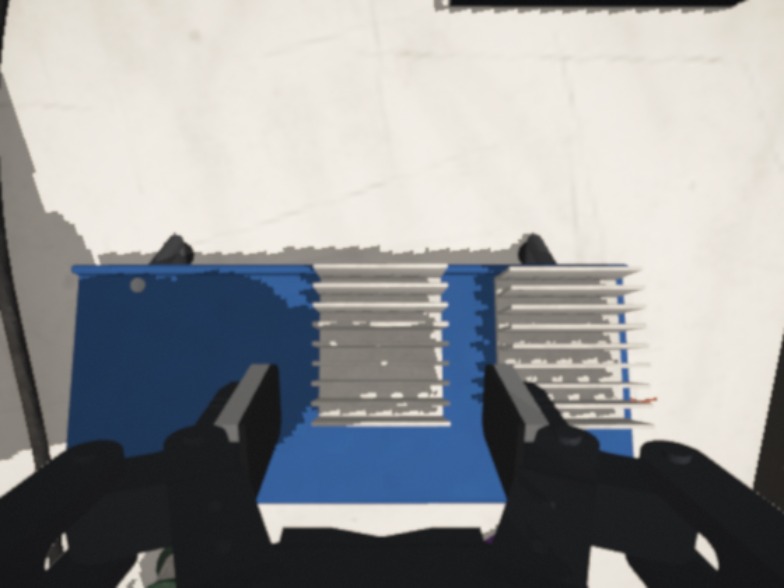

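```bash
cat >> m.py <<'E'
def onb(u,v,h,st):
    X=onplane('wrist',u,v,O+R[:,2]*h/1000,R[:,2],st); return np.round(R.T@(X-O)*1000,1)
def bpos(): 
    s=env.get_state(); print('tcp board',np.round(R.T@(s['tcp_pos']-O)*1000,1))
def btgt(x,y,up):
    """world point: board surface at (x,y) + up mm vertical"""
    return O+R@np.array([x,y,0])/1000+np.array([0,0,up/1000])
E
python3 - <<'E'
from m import *
s=pickle.load(open('w13.pkl','rb'))
for n,u,v,h in [('S far L bottom(right px)',443,424,0),('S far R bottom',320,425,0),('D far right bottom',498,425,0),('D far left bottom',622,428,0),('S top near R',314,266,28),('S top near L',444,266,28),('D top near R',508,268,28),('D top near L',640,268,28),('S top far R',312,425,28),('S top farL',450,424,28)]:
    print(n,onb(u/1.4,v/1.4,h,s))
rel(btgt(30,-36,45),-9.84); rel(btgt(30,-36,12),-9.84)
E
```

```text
S far L bottom(right px) [60.8 37.9  0. ]
S far R bottom [ 61.2 -13.    0. ]
D far right bottom [61.2 60.6  0. ]
D far left bottom [ 62.4 111.8   0. ]
S top near R [ -0.3 -12.9  28. ]
S top near L [-0.2 35.9 28. ]
D top near R [ 0.5 60.  28. ]
D top near L [  0.6 109.5  28. ]
S top far R [ 58.1 -12.7  28. ]
S top farL [57.8 37.2 28. ]
t 17.5 tcp [0.5772 0.0821 0.1233] yaw -9.84 gap 58.0 F [-0.1 -1.  -0.7] -> shift [ 14.4  17.9 -46.6] spin 0.0
t 17.5 tcp [0.5772 0.0821 0.1233] yaw -9.84 gap 58.0 F [-0.1 -1.  -0.7] -> shift [ 14.3  50.9 -46.7] spin 0.0
```

```bash
python3 -m inch '[[[14,0,-46,0],[14,5,-46,0],[14,5,-46,0],[14,40,-46,0],[14,51,-46,0],[14,51,-46,0]]]' 0
python3 -m inch '[[[0,0,6,0],[0,0,12,0],[0,0,16,0],[0,0,20,0],[0,0,23,0],[0,0,26,0],[0,0,26,0]]]'
python3 - <<'E'
from m import *
bpos()
s=env.get_state(); im=env.read_camera('wrist'); cv2.imwrite('pics/w14.png',im); cv2.imwrite('pics/w14b.png',cv2.resize(im,(784,588))); pickle.dump(s,open('w14.pkl','wb'))
E
```

```text
clock: 18.1
tcp_pos: [0.5792, 0.0351, 0.0679]
orientation: [0.705, -0.704, 0.063, -0.058]
wrist_force: [-0.5, 0.6, -0.4]
finger_gap: -0.0002
clock: 18.8
tcp_pos: [0.5866, 0.0602, 0.0708]
orientation: [0.705, -0.704, 0.06, -0.061]
wrist_force: [0.4, -0.2, -0.5]
finger_gap: -0.0001
tcp board [32.7 -9.3 10.1]
```

View pics/w14b.png

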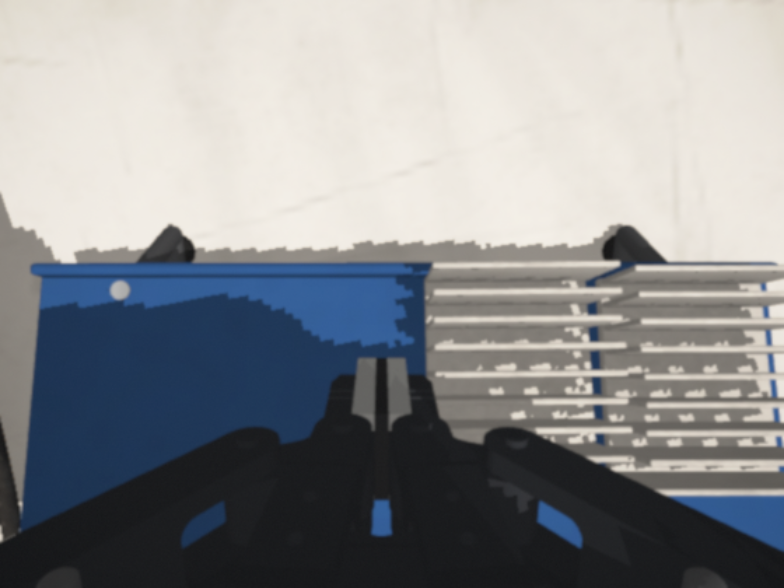

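```bash
python3 - <<'E'
from m import *
s=pickle.load(open('w14.pkl','rb'))
for n,u,v,h in [('S top near R',432,266,28),('D top near R',635,270,28),('S base near R',427,276,0),('S base R mid',427,345,0),('D base near R',596,283,0)]:
    print(n,onb(u/1.4,v/1.4,h,s))
im=cv2.imread('pics/w14.png'); cv2.imwrite('pics/c14.png',cv2.resize(im[180:360,290:560],(800,533),interpolation=cv2.INTER_CUBIC))
E
```

```text
S top near R [ 0.2  5.9 28. ]
D top near R [ 1.3 60.6 28. ]
S base near R [-2.  7.  0.]
S base R mid [20.2  6.8  0. ]
D base near R [ 0.3 61.5  0. ]
```

View pics/c14.png

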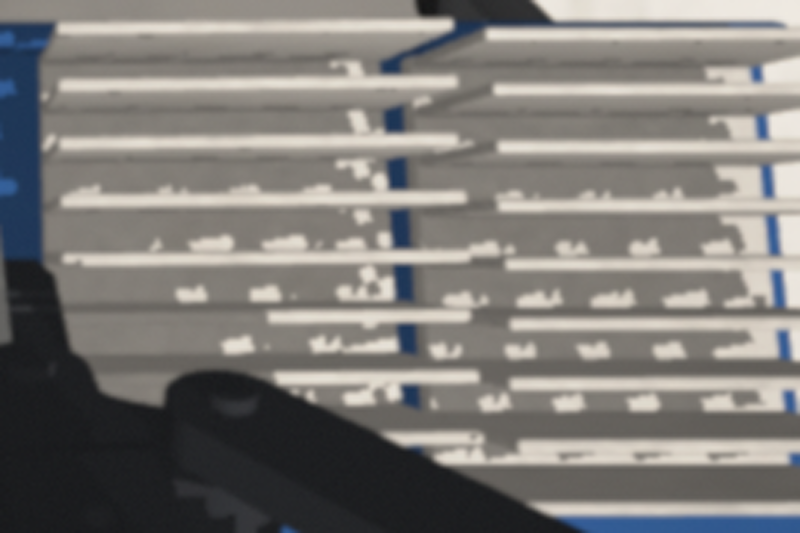

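```bash
python3 -m inch '[[[0,0,1.5,0],[0,0,3,0],[0,0,3.5,0],[0,0,3.5,0]]]'
python3 - <<'E'
from m import *
bpos()
s=env.get_state(); im=env.read_camera('wrist'); pickle.dump(s,open('w15.pkl','wb')); cv2.imwrite('pics/c15.png',cv2.resize(im[180:360,290:560],(800,533),interpolation=cv2.INTER_CUBIC))
E
```

```text
clock: 19.25
tcp_pos: [0.5871, 0.0632, 0.0706]
orientation: [0.705, -0.704, 0.061, -0.061]
wrist_force: [0.1, -0.5, 0.8]
finger_gap: -0.0
tcp board [32.7 -6.2 10. ]
```

View pics/c15.png

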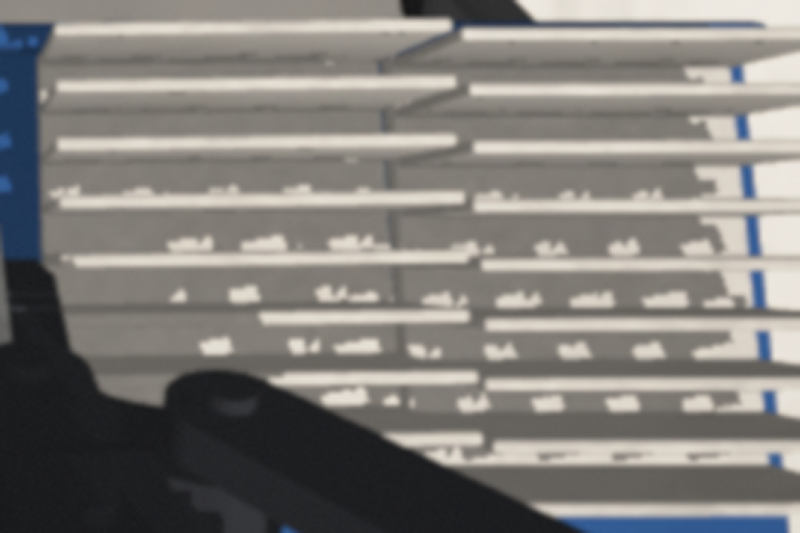

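```bash
python3 -m inch '[[[0,0,-5,0],[0,-40,-5,0],[0,-80,-5,0]]]' 75
python3 -c "
from h import *
rel([.4636,-.1933,.13],78.5)"
```

```text
clock: 19.6
tcp_pos: [0.5847, 0.058, 0.15]
orientation: [0.705, -0.704, 0.062, -0.059]
wrist_force: [0.6, 0.3, 0.3]
finger_gap: 0.0431
t 19.6 tcp [0.5847 0.058  0.15  ] yaw -9.87 gap 43.1 F [0.6 0.3 0.3] -> shift [ -76.2   20.4 -268.4] spin -88.37
```

```bash
python3 -m inch '[[[0,0,-40,-8],[-10,0,-80,-16],[-20,0,-120,-25],[-30,0,-160,-33],[-40,0,-200,-42],[-60,0,-240,-50],[-76,10,-268,-59],[-76,20,-268,-67],[-76,20,-268,-75],[-76,20,-268,-83.5]]]' 75 40
python3 -m inch '[[[0,0,0,-4.9],[0,0,0,-4.9]]]'
python3 - <<'E'
from m import *
s=env.get_state(); im=env.read_camera('wrist'); cv2.imwrite('pics/w16b.png',cv2.resize(im,(784,588))); pickle.dump(s,open('w16.pkl','wb'))
rel([.4636,-.1933,.0055],78.5)
E
```

```text
clock: 20.6
tcp_pos: [0.4647, -0.1932, 0.1302]
orientation: [0.566, -0.566, -0.424, 0.424]
wrist_force: [-0.2, -0.5, -0.5]
finger_gap: 0.075
clock: 20.8
tcp_pos: [0.4653, -0.1929, 0.1306]
orientation: [0.549, -0.548, -0.446, 0.446]
wrist_force: [-0.6, -0.2, 0.3]
finger_gap: 0.0747
t 20.85 tcp [ 0.4653 -0.1929  0.1306] yaw 78.17 gap 75.3 F [ 0.1 -0.8 -0.7] -> shift [ -0.8 125.1   1.6] spin -0.33
```

View pics/w16b.png

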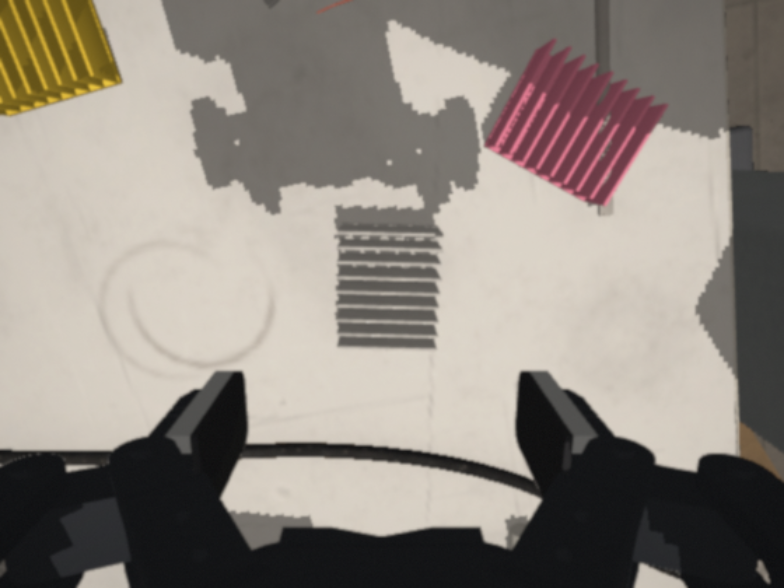

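```bash
python3 - <<'E'
from m import *
s=pickle.load(open('w16.pkl','rb'))
W=sink('s2',[(339,346),(337,225),(440,228),(437,348)],s,(0,0),1.4)
c=W.mean(0); rel([c[0],c[1],.006],77.2)
E
```

```text
s2 c [ 0.4615 -0.1946] len [60.  48.1 59.7 48.7] fin dir 166.8 60dir 78.2
t 20.85 tcp [ 0.4653 -0.1929  0.1306] yaw 78.17 gap 75.3 F [ 0.1 -0.8 -0.7] -> shift [ -2.5 124.6   3.4] spin 0.97
```

```bash
python3 -m inch '[[[-2.5,50,3.4,1],[-2.5,90,3.4,1],[-2.5,115,3.4,1],[-2.5,125,3.4,1],[-2.5,125,3.4,1],[-2.5,125,3.4,1]]]' 75
python3 -m inch '[[[0,0,0,0],[0,0,0,0],[0,0,0,0],[0,0,0,0],[0,0,0,0]]]' 30 40
python3 -m inch '[[[0,-20,0,0],[0,-50,0,0],[0,-100,0,0],[0,-150,0,0],[0,-150,0,0]]]'
python3 - <<'E'
from m import *
im=env.read_camera('wrist'); cv2.imwrite('pics/w17.png',cv2.resize(im,(784,588)))
T=place(-41); rel(T+[0,0,.03],-9.84)
E
```

```text
clock: 21.45
tcp_pos: [0.4625, -0.195, 0.0066]
orientation: [-0.552, 0.553, 0.442, -0.441]
wrist_force: [-0.1, -0.0, 1.2]
finger_gap: 0.075
clock: 21.95
tcp_pos: [0.4629, -0.1952, 0.0072]
orientation: [-0.551, 0.553, 0.442, -0.441]
wrist_force: [-0.3, 0.8, 7.2]
finger_gap: 0.0493
clock: 22.45
tcp_pos: [0.4656, -0.1968, 0.163]
orientation: [-0.548, 0.557, 0.443, -0.44]
wrist_force: [1.2, -0.8, -1.2]
finger_gap: 0.0491
TCP xy [0.577  0.0297] contact z 0.0784 flat z 0.0678
t 22.5 tcp [ 0.4642 -0.196   0.1598] yaw 77.29 gap 49.1 F [-0.8  0.5 -1.5] -> shift [245.1  51.2 -60. ] spin 87.13
```

View pics/w17.png

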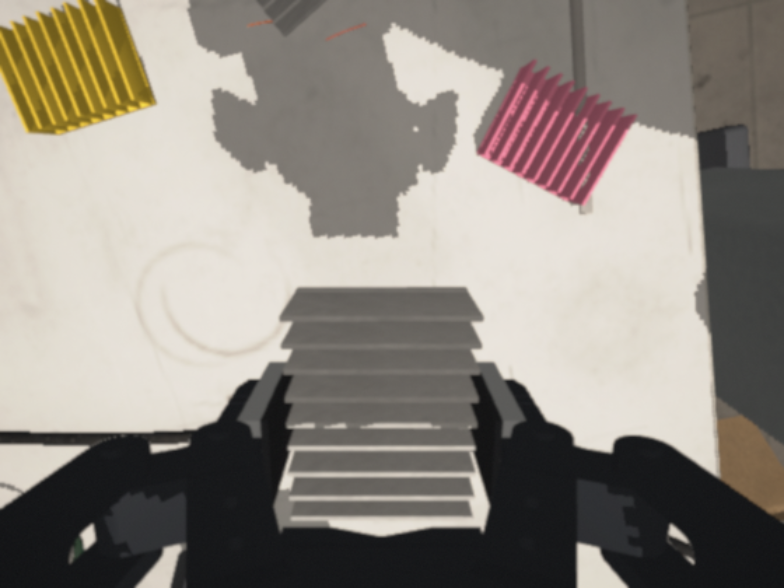

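```bash
python3 -m inch '[[[40,0,-6,8],[80,0,-15,16],[120,0,-25,25],[160,0,-35,33],[200,0,-45,42],[225,0,-55,50],[245,0,-60,59],[245,10,-60,67],[245,30,-60,75],[245,40,-60,83]]]'
python3 -m inch '[[[0,0,0,4.1],[0,0,0,4.1],[0,0,0,4.1]]]'
python3 - <<'E'
from m import *
T=place(-41); rel(T+[0,0,.0],-9.84)
im=env.read_camera('wrist'); cv2.imwrite('pics/w18.png',cv2.resize(im,(784,588)))
E
```

```text
clock: 23.5
tcp_pos: [0.5721, 0.0319, 0.1124]
orientation: [0.706, -0.706, 0.039, -0.035]
wrist_force: [0.7, -0.3, -1.9]
finger_gap: 0.0492
clock: 23.8
tcp_pos: [0.5734, 0.0314, 0.1147]
orientation: [0.705, -0.705, 0.06, -0.059]
wrist_force: [-0.2, -0.1, -0.1]
finger_gap: 0.0491
TCP xy [0.577  0.0297] contact z 0.0784 flat z 0.0678
t 23.8 tcp [0.5734 0.0314 0.1147] yaw -9.71 gap 49.1 F [-0.2 -0.1 -0.1] -> shift [ 3.8 36.2 -1. ] spin 0.13
```

View pics/w18.png

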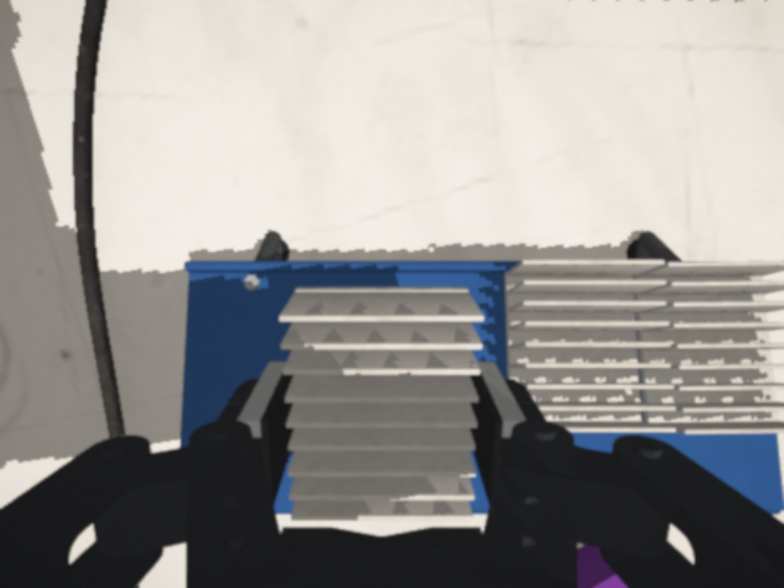

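```bash
python3 -m inch '[[[4,20,-1,0],[4,30,-1,0],[4,35,-1,0],[4,35,-1,0]]]' - 20
python3 -m inch '[[[0,2,0,0],[0,4,0,0],[0,6,0,0],[0,7,0,0],[0,8,0,0],[0,9,0,0],[0,10,0,0],[0,10,0,0]]]'
python3 -m inch '[[[0,1,0,0],[0,2,0,0],[0,3,0,0],[0,3,0,0]]]'
```

```text
clock: 24.25
tcp_pos: [0.5771, 0.0297, 0.0804]
orientation: [0.705, -0.704, 0.061, -0.06]
wrist_force: [-0.1, -0.0, -2.0]
finger_gap: 0.0493
clock: 25.05
tcp_pos: [0.5757, 0.0301, 0.073]
orientation: [0.705, -0.705, 0.061, -0.059]
wrist_force: [-12.3, 0.8, 18.0]
finger_gap: 0.0488
clock: 25.45
tcp_pos: [0.5753, 0.0302, 0.0698]
orientation: [0.705, -0.704, 0.061, -0.059]
wrist_force: [-13.9, 1.0, 17.2]
finger_gap: 0.0492
```

```bash
python3 -m inch '[[[0,2,0,0],[0,3,0,0],[0,4,0,0],[0,4,0,0]]]'
python3 -m inch '[[[0,1,0,0],[0,2,0,0],[0,3,0,0],[0,3,0,0]]]'
```

```text
clock: 25.85
tcp_pos: [0.5749, 0.0302, 0.0657]
orientation: [0.705, -0.704, 0.061, -0.059]
wrist_force: [-13.8, 0.1, 18.1]
finger_gap: 0.0494
clock: 26.25
tcp_pos: [0.5748, 0.0302, 0.0635]
orientation: [-0.705, 0.705, -0.061, 0.059]
wrist_force: [-16.7, 1.0, 23.8]
finger_gap: 0.0491
```

```bash
python3 -m inch '[[[0,1,0,0],[0,1,0,0]]]'
python3 -m inch '[[[0,-3,0,0],[-4,-4,0,0],[-8,-4,0,0],[-10,-4,0,0],[-10,-4,0,0]]]'
python3 -m inch '[[[-2,0.5,0,0],[-4,1,0,0],[-4,1,0,0]]]'
```

```text
clock: 26.45
tcp_pos: [0.5748, 0.0302, 0.0635]
orientation: [-0.705, 0.705, -0.061, 0.059]
wrist_force: [-18.2, 1.6, 30.0]
finger_gap: 0.0491
clock: 26.95
tcp_pos: [0.5731, 0.0306, 0.0653]
orientation: [-0.704, 0.705, -0.057, 0.064]
wrist_force: [8.3, -2.2, -0.1]
finger_gap: 0.0492
clock: 27.25
tcp_pos: [0.5729, 0.0306, 0.0656]
orientation: [-0.704, 0.705, -0.054, 0.067]
wrist_force: [15.3, -1.6, -0.6]
finger_gap: 0.0497
```

```bash
python3 -m inch '[[[4,2,0,0],[4,4,0,0],[4,4,0,0]]]'
python3 - <<'E'
from m import *
im=env.read_camera('wrist'); cv2.imwrite('pics/w19.png',cv2.resize(im,(784,588)))
E
```

```text
clock: 27.55
tcp_pos: [0.5741, 0.0304, 0.0633]
orientation: [-0.704, 0.705, -0.056, 0.065]
wrist_force: [3.2, -1.0, 18.5]
finger_gap: 0.0491
```

View pics/w19.png

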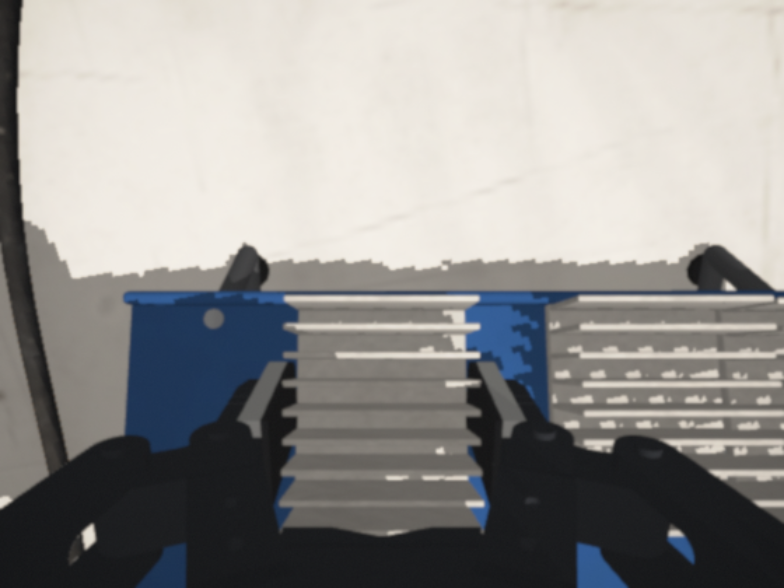

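```bash
python3 -m inch '[[[0,-2,0,0],[0,-2,0,0]]]'
python3 -m inch '[[[0,0,0,0],[0,0,0,0],[0,0,0,0]]]' 58
python3 -m inch '[[[0,-30,0,0],[0,-60,0,0],[0,-60,0,0]]]'
python3 - <<'E'
from m import *
s=env.get_state(); im=env.read_camera('wrist'); cv2.imwrite('pics/w20.png',im); cv2.imwrite('pics/w20b.png',cv2.resize(im,(784,588))); pickle.dump(s,open('w20.pkl','wb'))
E
```

```text
clock: 27.8
tcp_pos: [0.5739, 0.0305, 0.0635]
orientation: [-0.704, 0.705, -0.056, 0.065]
wrist_force: [7.9, -1.0, 6.6]
finger_gap: 0.0491
clock: 28.1
tcp_pos: [0.567, 0.0315, 0.0599]
orientation: [0.705, -0.704, 0.061, -0.06]
wrist_force: [0.1, 0.3, -0.4]
finger_gap: 0.0581
clock: 28.4
tcp_pos: [0.5702, 0.0312, 0.1242]
orientation: [0.705, -0.704, 0.058, -0.062]
wrist_force: [1.1, -0.8, 0.5]
finger_gap: 0.058
```

View pics/w20b.png

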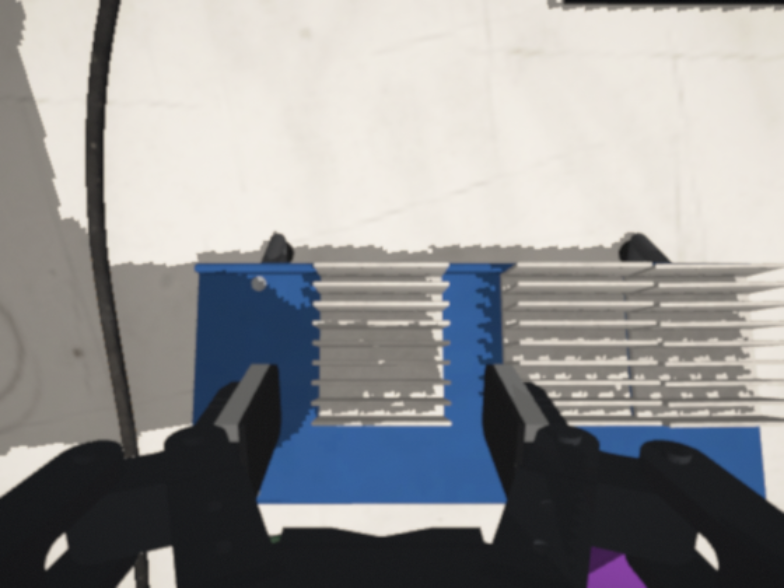

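```bash
python3 - <<'E'
from m import *
s=pickle.load(open('w20.pkl','rb'))
for n,u,v,h in [('S2 far L bot',444,423,0),('S2 far R bot',320,423,0),('S1 base R far',503,420,0),('S2 top near R',315,264,28),('S2 top near L',449,264,28),('S1 top near R',515,264,28)]:
    print(n,onb(u/1.4,v/1.4,h,s))
rel(btgt(32,-88,45),-9.84); rel(btgt(32,-88,12),-9.84)
E
```

```text
S2 far L bot [ 60.6 -13.3   0. ]
S2 far R bot [ 60.6 -64.3  -0. ]
S1 base R far [59.3 10.9 -0. ]
S2 top near R [ -0.4 -63.9  28. ]
S2 top near L [ -0.4 -13.9  28. ]
S1 top near R [-0.4 10.8 28. ]
t 28.45 tcp [0.5692 0.0313 0.1222] yaw -9.8 gap 58.0 F [-0.  -1.   0.4] -> shift [ 15.4  16.1 -47.3] spin 0.04
t 28.45 tcp [0.5692 0.0313 0.1222] yaw -9.8 gap 58.0 F [-0.  -1.   0.4] -> shift [ 15.3  49.1 -47.3] spin 0.04
```

```bash
python3 -m inch '[[[15,0,-47,0],[15,5,-47,0],[15,5,-47,0],[15,38,-47,0],[15,49,-47,0],[15,49,-47,0]]]' 0
python3 -m inch '[[[0,0,6,0],[0,0,12,0],[0,0,16,0],[0,0,20,0],[0,0,24,0],[0,0,28,0],[0,0,30,0],[0,0,30,0]]]'
python3 - <<'E'
from m import *
bpos()
s=env.get_state(); im=env.read_camera('wrist'); cv2.imwrite('pics/w21.png',im); cv2.imwrite('pics/w21b.png',cv2.resize(im,(784,588))); pickle.dump(s,open('w21.pkl','wb'))
E
```

```text
clock: 29.05
tcp_pos: [0.572, -0.0164, 0.0689]
orientation: [0.705, -0.704, 0.062, -0.058]
wrist_force: [-0.1, 0.4, 0.3]
finger_gap: -0.0
clock: 29.85
tcp_pos: [0.58, 0.0124, 0.0717]
orientation: [0.705, -0.704, 0.06, -0.06]
wrist_force: [-0.7, -0.1, -0.4]
finger_gap: -0.0001
tcp board [ 34.6 -57.5  10.3]
```

View pics/w21b.png

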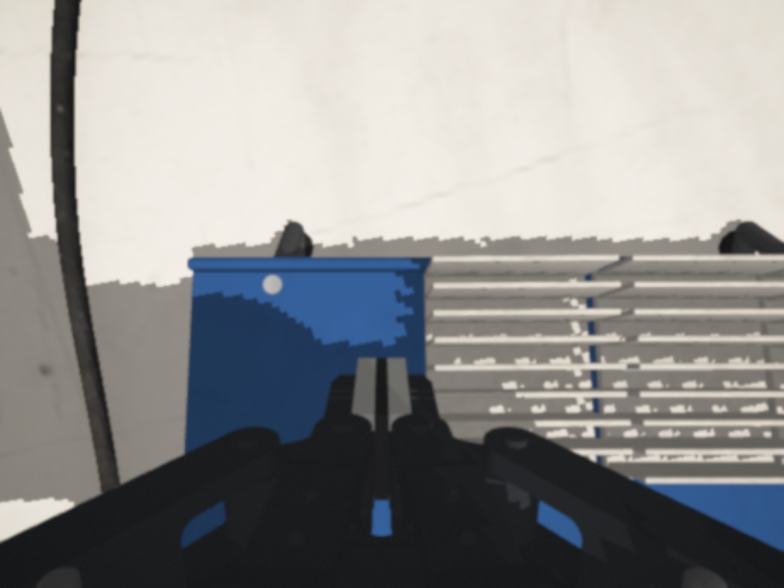

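```bash
python3 -m inch '[[[0,0,1,0],[0,0,2,0],[0,0,2.3,0],[0,0,2.3,0]]]'
python3 - <<'E'
from m import *
bpos()
s=env.get_state(); im=env.read_camera('wrist'); cv2.imwrite('pics/c22.png',cv2.resize(im[170:350,290:560],(800,533),interpolation=cv2.INTER_CUBIC))
E
python3 -m inch '[[[0,0,-5,0],[0,-40,-5,0],[0,-80,-5,0]]]' 75
python3 -c "
from h import *
rel([.4798,-.3663,.13],115.4)
rel([.4798,-.3663,.13],-64.6)
print(env.get_state()['joint_pos'])"
```

```text
clock: 30.3
tcp_pos: [0.5803, 0.0143, 0.0716]
orientation: [0.705, -0.704, 0.061, -0.06]
wrist_force: [0.3, -0.9, 0.2]
finger_gap: 0.0004
tcp board [ 34.5 -55.6  10.2]
clock: 30.65
tcp_pos: [0.5779, 0.0093, 0.151]
orientation: [0.705, -0.704, 0.062, -0.059]
wrist_force: [1.1, -0.0, -0.0]
finger_gap: 0.0432
t 30.65 tcp [0.5779 0.0093 0.151 ] yaw -9.83 gap 43.2 F [ 1.1 -0.  -0. ] -> shift [ -32.4   21.  -386.8] spin -125.23
t 30.65 tcp [0.5779 0.0093 0.151 ] yaw -9.83 gap 43.2 F [ 1.1 -0.  -0. ] -> shift [ -32.4   21.  -386.8] spin 54.77
[-1.23081733e-01  3.56698976e-01 -9.15025738e-02  1.12679140e+00
  5.08333581e-04  4.84061134e-02]
```

View pics/c22.png

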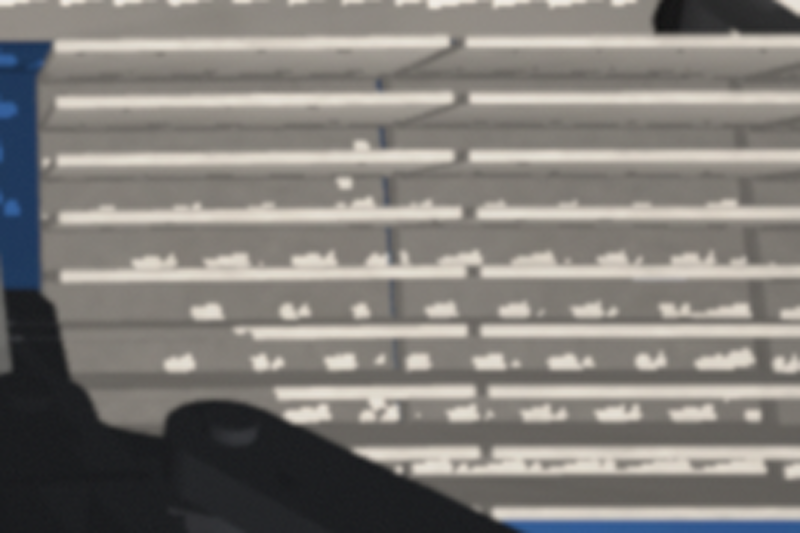

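```bash
python3 -m inch '[[[-4,0,-45,8],[-8,0,-90,16],[-12,0,-140,25],[-16,0,-190,33],[-20,0,-240,42],[-26,0,-290,50],[-32,0,-330,54.8],[-32,10,-370,54.8],[-32,20,-387,54.8],[-32,20,-387,54.8]]]' 75 40
python3 -m inch '[[[0,0,0,0],[0,0,0,0]]]'
python3 - <<'E'
from m import *
s=env.get_state(); im=env.read_camera('wrist'); cv2.imwrite('pics/w23b.png',cv2.resize(im,(784,588))); pickle.dump(s,open('w23.pkl','wb'))
rel([.4798,-.3663,.13],-64.6)
E
```

```text
clock: 31.65
tcp_pos: [0.4805, -0.3682, 0.1296]
orientation: [0.597, -0.597, 0.38, -0.378]
wrist_force: [-0.6, 0.6, -0.4]
finger_gap: 0.0753
clock: 31.85
tcp_pos: [0.4823, -0.365, 0.1318]
orientation: [0.598, -0.598, 0.378, -0.377]
wrist_force: [0.4, 0.0, 1.3]
finger_gap: 0.0751
t 31.9 tcp [ 0.4826 -0.365   0.132 ] yaw -64.49 gap 75.0 F [ 0.1 -0.4 -0.7] -> shift [-0.   2.  -3.1] spin 0.11
```

View pics/w23b.png

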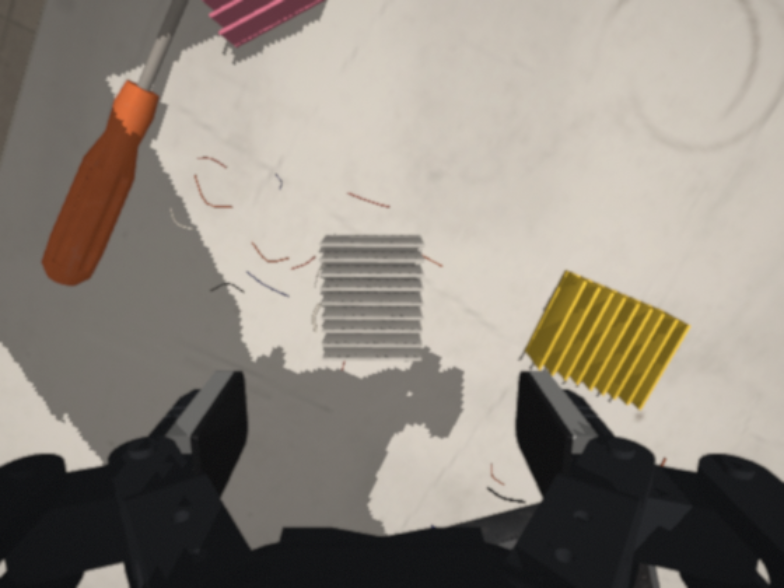

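```bash
python3 - <<'E'
from m import *
s=pickle.load(open('w23.pkl','rb'))
W=sink('s3',[(323,356),(322,237),(423,237),(423,356)],s,(0,0),1.4)
c=W.mean(0); rel([c[0],c[1],.006],-64.5)
E
```

```text
s3 c [ 0.4797 -0.3666] len [60.  47.7 60.  50.2] fin dir 25.5 60dir 115.4
t 31.9 tcp [ 0.4826 -0.365   0.132 ] yaw -64.49 gap 75.0 F [ 0.1 -0.4 -0.7] -> shift [  0.2 126.   -3.4] spin 0.01
```

```bash
python3 -m inch '[[[0,50,-3.4,0],[0,90,-3.4,0],[0,115,-3.4,0],[0,125.5,-3.4,0],[0,125.5,-3.4,0],[0,125.5,-3.4,0]]]' 75
python3 -m inch '[[[0,0,0,0],[0,0,0,0],[0,0,0,0],[0,0,0,0],[0,0,0,0]]]' 30 40
python3 -m inch '[[[0,-20,0,0],[0,-50,0,0],[0,-100,0,0],[0,-150,0,0],[0,-150,0,0]]]'
python3 - <<'E'
from m import *
im=env.read_camera('wrist'); cv2.imwrite('pics/w24.png',cv2.resize(im,(784,588)))
T=place(-91); rel(T+[0,0,.03],-9.84)
E
```

```text
clock: 32.5
tcp_pos: [0.4801, -0.3683, 0.0076]
orientation: [-0.598, 0.598, -0.377, 0.378]
wrist_force: [1.0, -0.2, -0.6]
finger_gap: 0.0753
clock: 33.0
tcp_pos: [0.4801, -0.369, 0.0081]
orientation: [-0.598, 0.598, -0.377, 0.379]
wrist_force: [-0.4, 1.3, 6.4]
finger_gap: 0.0491
clock: 33.5
tcp_pos: [0.4821, -0.3713, 0.1646]
orientation: [-0.597, 0.599, -0.373, 0.383]
wrist_force: [0.0, -0.7, -0.2]
finger_gap: 0.0491
TCP xy [ 0.5684 -0.0196] contact z 0.0784 flat z 0.0678
t 33.55 tcp [ 0.481  -0.3702  0.1611] yaw -64.61 gap 49.3 F [ 0.3  0.7 -1.7] -> shift [-279.8   50.9  229.1] spin -54.77
```

View pics/w24.png

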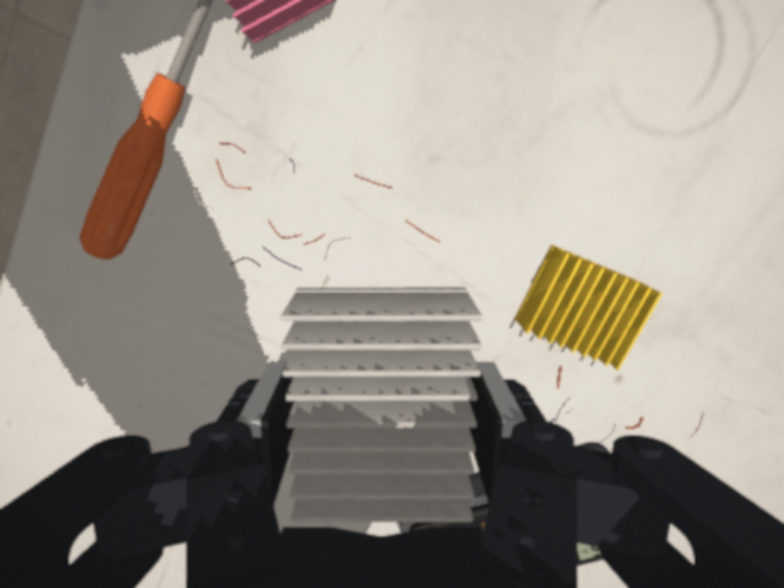

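```bash
python3 -m inch '[[[-45,0,36,-8],[-90,0,72,-16],[-130,0,105,-25],[-170,0,140,-33],[-210,0,170,-42],[-245,0,200,-50],[-276,0,228,-54.8],[-276,15,229,-54.8],[-276,35,229,-54.8],[-276,40,229,-54.8]]]'
python3 -m inch '[[[0,0,0,0],[0,0,0,0]]]'
python3 - <<'E'
from m import *
T=place(-87.5); rel(T+[0,0,.0],-9.84)
im=env.read_camera('wrist'); cv2.imwrite('pics/w25.png',cv2.resize(im,(784,588)))
E
```

```text
clock: 34.55
tcp_pos: [0.565, -0.0192, 0.1128]
orientation: [0.705, -0.704, 0.062, -0.058]
wrist_force: [-0.7, -0.0, -2.3]
finger_gap: 0.0489
clock: 34.75
tcp_pos: [0.5673, -0.021, 0.1162]
orientation: [0.705, -0.704, 0.061, -0.061]
wrist_force: [0.1, 0.5, -0.1]
finger_gap: 0.049
TCP xy [ 0.569  -0.0161] contact z 0.0784 flat z 0.0678
t 34.75 tcp [ 0.5673 -0.021   0.1162] yaw -9.86 gap 49.0 F [ 0.1  0.5 -0.1] -> shift [ 0.9 37.8  5.1] spin -0.02
```

View pics/w25.png

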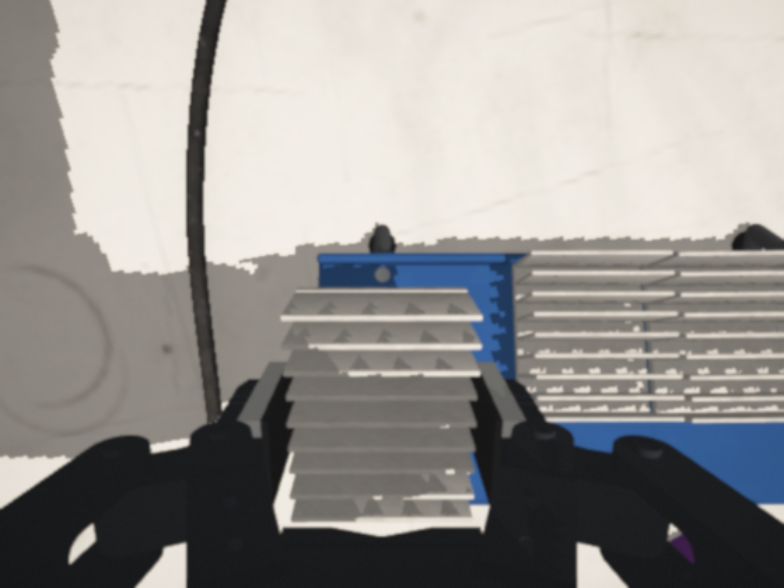

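```bash
python3 -m inch '[[[1,20,4,0],[1,30,4,0],[1,36,4,0],[1,36,4,0]]]' - 20
python3 -c "
from m import *
bpos()"
python3 -m inch '[[[0,2,0,0],[0,4,0,0],[0,6,0,0],[0,7,0,0],[0,8,0,0],[0,9,0,0],[0,10,0,0],[0,11,0,0],[0,12,0,0],[0,12,0,0]]]'
python3 -m inch '[[[0,1,0,0],[0,2,0,0],[0,3,0,0],[0,3,0,0]]]'
```

```text
clock: 35.2
tcp_pos: [0.5684, -0.017, 0.0804]
orientation: [-0.704, 0.705, -0.061, 0.06]
wrist_force: [-1.2, -0.0, -0.4]
finger_gap: 0.0492
tcp board [ 32.2 -88.4  20.8]
clock: 36.2
tcp_pos: [0.5665, -0.0166, 0.0702]
orientation: [-0.704, 0.705, -0.062, 0.059]
wrist_force: [-13.4, 1.2, 17.7]
finger_gap: 0.0494
clock: 36.6
tcp_pos: [0.5663, -0.0166, 0.0672]
orientation: [-0.704, 0.705, -0.062, 0.059]
wrist_force: [-12.9, 1.9, 17.8]
finger_gap: 0.0492
```

```bash
python3 -m inch '[[[0,2,0,0],[0,3,0,0],[0,4,0,0],[0,4,0,0]]]'
python3 -m inch '[[[0,1,0,0],[0,2,0,0],[0,2,0,0]]]'
```

```text
clock: 37.0
tcp_pos: [0.5661, -0.0166, 0.064]
orientation: [-0.704, 0.705, -0.062, 0.059]
wrist_force: [-16.5, 2.4, 24.0]
finger_gap: 0.049
clock: 37.3
tcp_pos: [0.5661, -0.0166, 0.0639]
orientation: [-0.704, 0.705, -0.061, 0.06]
wrist_force: [-22.2, 2.2, 37.2]
finger_gap: 0.0492
```

```bash
python3 -m inch '[[[0,-4,0,0],[-4,-4,0,0],[-8,-4,0,0],[-10,-3.5,0,0],[-11,-3,0,0],[-11,-3,0,0]]]'
python3 -m inch '[[[2,1,0,0],[2,1.5,0,0],[2,1.5,0,0]]]'
python3 - <<'E'
from m import *
im=env.read_camera('wrist'); cv2.imwrite('pics/w26.png',cv2.resize(im,(784,588)))
E
```

```text
clock: 37.9
tcp_pos: [0.5652, -0.0162, 0.0648]
orientation: [-0.704, 0.705, -0.056, 0.065]
wrist_force: [10.4, -1.2, 3.5]
finger_gap: 0.0494
clock: 38.2
tcp_pos: [0.5657, -0.0163, 0.0638]
orientation: [-0.704, 0.705, -0.057, 0.064]
wrist_force: [4.6, -1.1, 11.3]
finger_gap: 0.0491
```

View pics/w26.png

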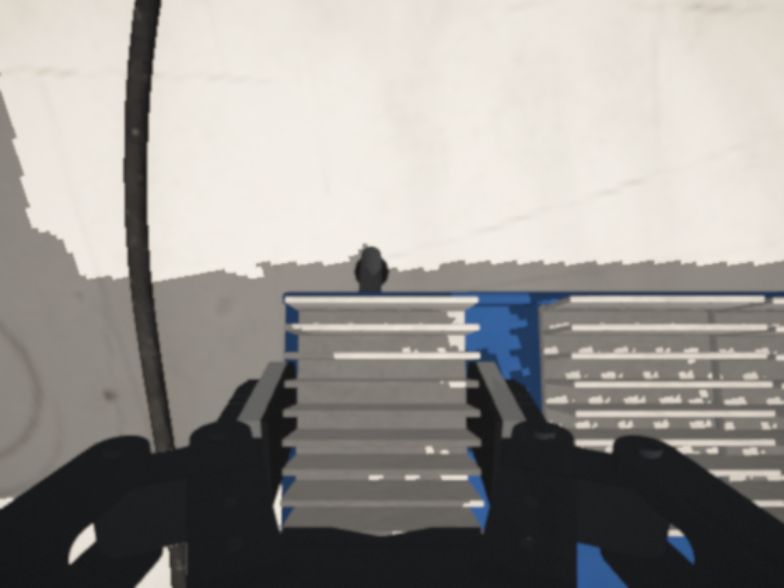

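```bash
python3 -m inch '[[[3,0,0,0],[3,0,0,0]]]'
python3 -m inch '[[[0,0,0,0],[0,0,0,0],[0,0,0,0]]]' 56
python3 -m inch '[[[0,-30,0,0],[0,-60,0,0],[0,-60,0,0]]]'
python3 - <<'E'
from m import *
s=env.get_state(); im=env.read_camera('wrist'); cv2.imwrite('pics/w27.png',im); cv2.imwrite('pics/w27b.png',cv2.resize(im,(784,588))); pickle.dump(s,open('w27.pkl','wb'))
rel(btgt(32,-137,45),-9.84); rel(btgt(32,-137,12),-9.84)
E
```

```text
clock: 38.45
tcp_pos: [0.5657, -0.0163, 0.0638]
orientation: [-0.704, 0.705, -0.058, 0.063]
wrist_force: [-2.5, -0.1, 18.3]
finger_gap: 0.0491
clock: 38.75
tcp_pos: [0.5627, -0.0156, 0.0599]
orientation: [0.705, -0.704, 0.061, -0.06]
wrist_force: [0.3, -0.4, -0.5]
finger_gap: 0.0558
clock: 39.05
tcp_pos: [0.5656, -0.0161, 0.1241]
orientation: [-0.704, 0.705, -0.058, 0.063]
wrist_force: [0.3, 0.4, 0.7]
finger_gap: 0.0562
t 39.1 tcp [ 0.5647 -0.0159  0.1222] yaw -9.81 gap 56.0 F [ 0.7 -0.7 -0.6] -> shift [ 11.8  16.  -49. ] spin 0.03
t 39.1 tcp [ 0.5647 -0.0159  0.1222] yaw -9.81 gap 56.0 F [ 0.7 -0.7 -0.6] -> shift [ 11.7  49.  -49. ] spin 0.03
```

View pics/w27b.png

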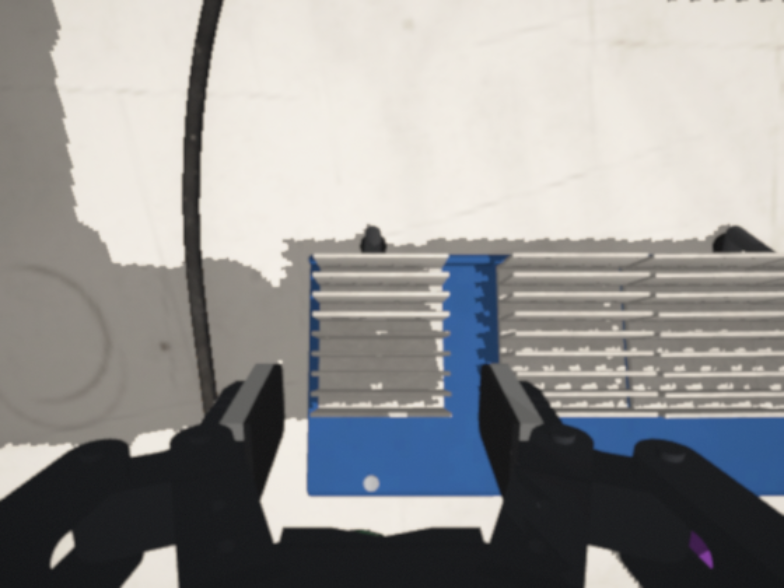

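```bash
python3 - <<'E'
from m import *
s=pickle.load(open('w27.pkl','rb'))
for n,u,v,h in [('S3 far L bot',444,412,0),('S3 far R bot',320,412,0),('S2 base R far',501,412,0),('S3 top near R',312,257,28),('S3 top near L',448,256,28),('S2 top near R',512,256,28)]:
    print(n,onb(u/1.4,v/1.4,h,s))
E
```

```text
S3 far L bot [ 59.3 -60.9   0. ]
S3 far R bot [  59.3 -111.6    0. ]
S2 base R far [ 59.3 -37.5  -0. ]
S3 top near R [   0.6 -112.2   28. ]
S3 top near L [  0.2 -61.8  28. ]
S2 top near R [  0.2 -38.   28. ]
```

```bash
python3 -m inch '[[[12,0,-49,0],[12,5,-49,0],[12,5,-49,0],[12,38,-49,0],[12,49,-49,0],[12,49,-49,0]]]' 0
python3 -m inch '[[[0,0,6,0],[0,0,12,0],[0,0,16,0],[0,0,20,0],[0,0,24,0],[0,0,28,0],[0,0,30.5,0],[0,0,30.5,0]]]'
python3 - <<'E'
from m import *
bpos()
s=env.get_state(); im=env.read_camera('wrist'); cv2.imwrite('pics/w28.png',im); cv2.imwrite('pics/w28b.png',cv2.resize(im,(784,588))); pickle.dump(s,open('w28.pkl','wb'))
E
```

```text
clock: 39.7
tcp_pos: [0.5641, -0.0646, 0.069]
orientation: [0.705, -0.704, 0.062, -0.058]
wrist_force: [0.2, 0.4, -0.8]
finger_gap: 0.0001
clock: 40.5
tcp_pos: [0.5719, -0.0355, 0.0717]
orientation: [0.705, -0.704, 0.06, -0.06]
wrist_force: [-0.2, -0.3, 0.6]
finger_gap: -0.0001
tcp board [  34.8 -106.1   10.2]
```

View pics/w28b.png

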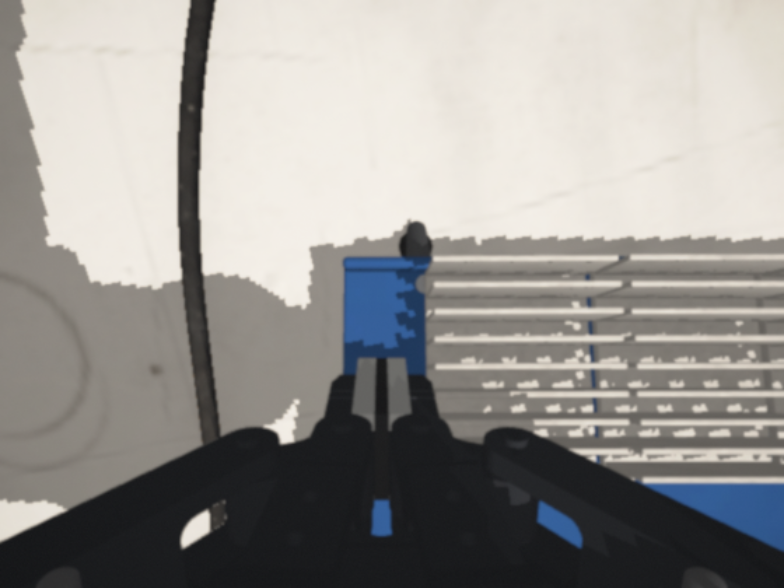

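Gap between S3 and S2 (about column 592) is roughly 1.5 mm; nudge 1 mm, retreat, then inspect the whole row.

```bash
python3 -m inch '[[[0,0,1,0],[0,0,1.5,0],[0,0,1.5,0]]]'
python3 -m inch '[[[0,0,-6,0],[0,-40,-6,0],[0,-90,0,0],[30,-140,40,0],[60,-170,90,0],[60,-170,110,0],[60,-170,110,0],[60,-170,110,0]]]' 85
python3 - <<'E'
from m import *
rel([.63,.07,.24],-9.84)
s=env.get_state(); im=env.read_camera('wrist'); cv2.imwrite('pics/w29.png',im); cv2.imwrite('pics/w29b.png',cv2.resize(im,(784,588))); pickle.dump(s,open('w29.pkl','wb'))
im=env.read_camera('side'); cv2.imwrite('pics/s29.png',cv2.resize(im[150:270,180:340],(800,600),interpolation=cv2.INTER_CUBIC))
E
```

```text
clock: 40.85
tcp_pos: [0.572, -0.0345, 0.0716]
orientation: [0.705, -0.704, 0.061, -0.06]
wrist_force: [-0.8, 0.2, 1.3]
finger_gap: 0.0002
clock: 41.65
tcp_pos: [0.6503, 0.0645, 0.2414]
orientation: [-0.705, 0.705, -0.06, 0.06]
wrist_force: [-0.5, 0.0, -1.0]
finger_gap: 0.0846
t 41.65 tcp [0.6503 0.0645 0.2414] yaw -9.69 gap 84.6 F [-0.5  0.  -1. ] -> shift [-20.9   1.4   2. ] spin 0.15
```

View pics/w29b.png

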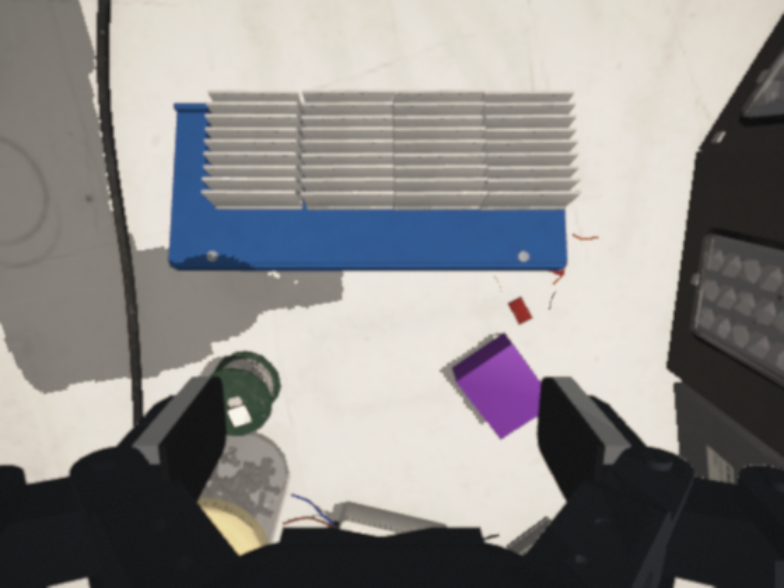

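View pics/s29.png

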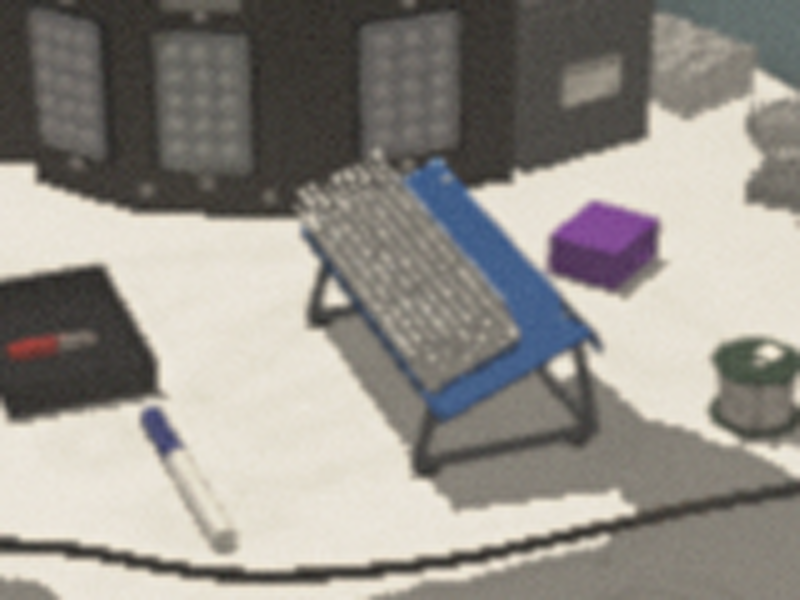

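```bash
python3 - <<'E'
from m import *
s=pickle.load(open('w29.pkl','rb'))
for n,u,v,h in [('S3 base farR',217,208,0),('S3 top near R',211,94,28),('D top near L',573,95,28),('D base far L',566,208,0),('S3|S2 far base',303,207,0),('S2|S1',393,208,0),('S1|D',484,208,0)]:
    print(n,onb(u/1.4,v/1.4,h,s))
im=cv2.imread('pics/w29.png'); cv2.imwrite('pics/c29.png',cv2.resize(im[60:200,115:415],(800,373),interpolation=cv2.INTER_CUBIC)[:,:800])
cv2.imwrite('pics/c29r.png',cv2.resize(im[60:160,330:430],(600,600),interpolation=cv2.INTER_CUBIC))
E
```

```text
S3 base farR [ 57.4 -89.8   0. ]
S3 top near R [  1.2 -87.   28. ]
D top near L [  1.3 112.9  28. ]
D base far L [ 57.  116.3  -0. ]
S3|S2 far base [ 56.7 -39.   -0. ]
S2|S1 [57.2 14.1  0. ]
S1|D [57.1 67.9 -0. ]
```

View pics/c29.png

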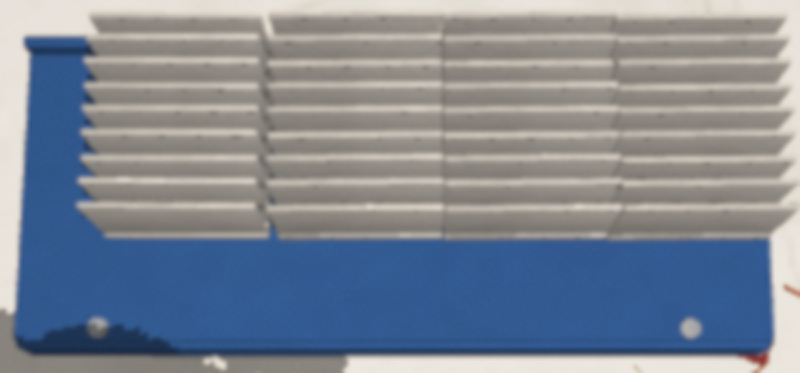

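View pics/c29r.png

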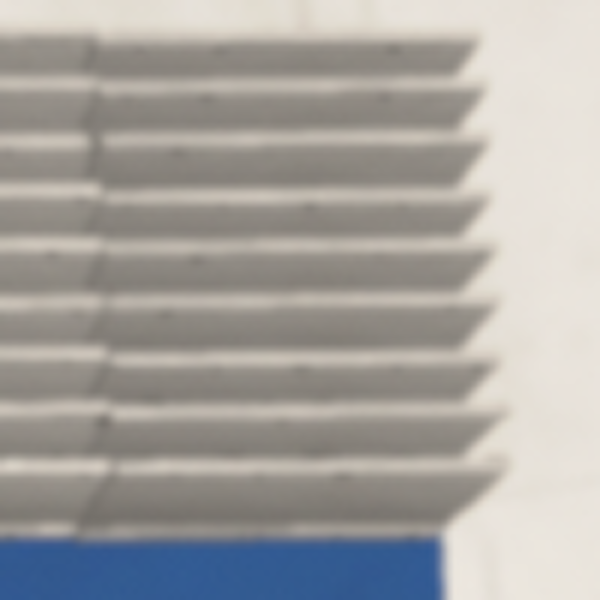

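```bash
python3 - <<'E'
from m import *
s=pickle.load(open('w29.pkl','rb'))
for u,v in [(665,375),(690,290),(695,160),(784,30)]:
  for z in (0,.1): print(u,v,z,np.round(onz('wrist',u/1.4,v/1.4,z,s),3), np.round((R.T@(onz('wrist',u/1.4,v/1.4,z,s)-O)*1000)[:2]))
rel(btgt(32,142,60),-9.84); rel(btgt(32,142,12),-9.84); print(btgt(32,142,12))
E
```

```text
665 375 0 [0.789 0.269 0.   ] [156. 231.]
665 375 0.1 [0.736 0.219 0.1  ] [155. 173.]
690 290 0 [0.722 0.29  0.   ] [ 92. 240.]
690 290 0.1 [0.687 0.235 0.1  ] [107. 180.]
695 160 0 [0.627 0.295 0.   ] [  4. 229.]
695 160 0.1 [0.616 0.238 0.1  ] [ 43. 171.]
784 30 0 [0.552 0.355 0.   ] [-73. 275.]
784 30 0.1 [0.561 0.283 0.1  ] [-14. 205.]
t 41.75 tcp [0.649  0.063  0.2405] yaw -9.83 gap 85.0 F [-0.3  0.5  0.3] -> shift [-57.4 119.4 138. ] spin 0.01
t 41.75 tcp [0.649  0.063  0.2405] yaw -9.83 gap 85.0 F [-0.3  0.5  0.3] -> shift [-57.3 167.4 138. ] spin 0.01
[0.61568289 0.20871351 0.0731939 ]
```

```bash
python3 - <<'E'
from m import *
for u,v in [(150,205),(240,215),(300,212),(400,198),(515,182)]:
  P=onz('side',180+u/5,150+v/5,0); print(u,v,np.round(P,3),np.round((R.T@(P-O)*1000)[:2]))
E
```

```text
150 205 [0.553 0.357 0.   ] [-72. 277.]
240 215 [0.598 0.314 0.   ] [-24. 242.]
300 212 [0.635 0.298 0.   ] [ 12. 233.]
400 198 [0.703 0.283 0.   ] [ 76. 230.]
515 182 [0.784 0.265 0.   ] [152. 227.]
```

```bash
python3 -m inch '[[[-57,0,50,0],[-57,0,100,0],[-57,40,134,0],[-57,80,134,0],[-57,120,134,0],[-57,150,134,0],[-57,167,134,0],[-57,167,134,0],[-57,167,134,0]]]' 0
python3 -c "
from m import *
bpos()"
python3 -m inch '[[[0,0,-3,0],[0,0,-6,0],[0,0,-8,0],[0,0,-10,0],[0,0,-12,0],[0,0,-12,0]]]'
python3 - <<'E'
from m import *
bpos()
s=env.get_state(); im=env.read_camera('wrist'); cv2.imwrite('pics/w30.png',im); cv2.imwrite('pics/w30b.png',cv2.resize(im,(784,588))); pickle.dump(s,open('w30.pkl','wb'))
E
```

```text
clock: 42.65
tcp_pos: [0.616, 0.2041, 0.0745]
orientation: [-0.704, 0.705, -0.062, 0.061]
wrist_force: [0.2, -0.4, 0.6]
finger_gap: 0.0
tcp board [ 38.3 137.5  11.8]
clock: 43.25
tcp_pos: [0.6146, 0.1934, 0.0748]
orientation: [0.705, -0.704, 0.06, -0.061]
wrist_force: [0.0, -0.4, 0.8]
finger_gap: -0.0002
tcp board [ 38.7 126.7  11.9]
```

View pics/w30b.png

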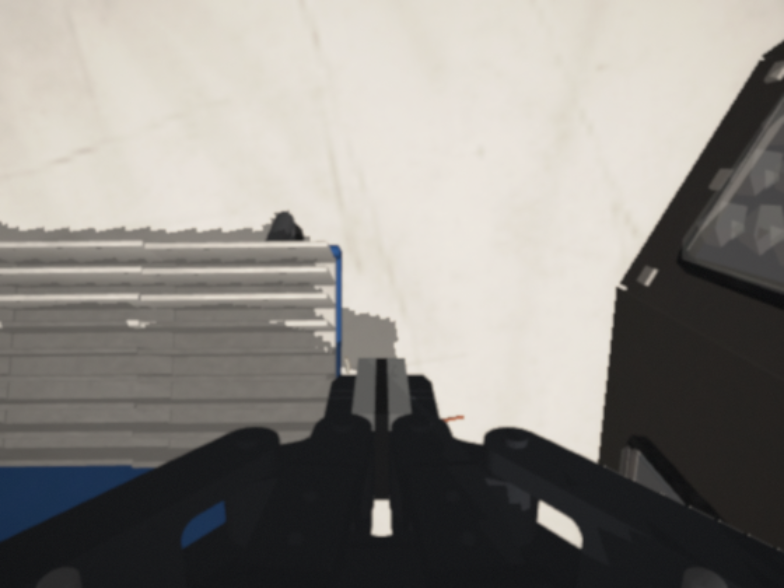

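```bash
python3 -m inch '[[[0,0,-2,0],[0,0,-4,0],[0,0,-6,0],[0,0,-6,0]]]'
python3 -m inch '[[[0,0,5,0],[0,-40,5,0],[0,-90,0,0],[20,-140,-40,0],[50,-165,-90,0],[60,-165,-120,0],[60,-165,-120,0],[60,-165,-120,0],[60,-165,-120,0]]]' 85
python3 - <<'E'
from m import *
s=env.get_state(); im=env.read_camera('wrist'); cv2.imwrite('pics/w31.png',im); pickle.dump(s,open('w31.pkl','wb'));bpos()
cv2.imwrite('pics/w31b.png',cv2.resize(im[50:210,105:425],(800,400),interpolation=cv2.INTER_CUBIC))
t=env.read_camera('top'); cv2.imwrite('pics/t31.png',t)
sd=env.read_camera('side'); cv2.imwrite('pics/s31.png',sd)
E
```

```text
clock: 43.7
tcp_pos: [0.6136, 0.1878, 0.0747]
orientation: [0.705, -0.704, 0.06, -0.06]
wrist_force: [-0.1, 1.9, -0.1]
finger_gap: -0.0003
clock: 44.6
tcp_pos: [0.6515, 0.0598, 0.2387]
orientation: [0.705, -0.704, 0.061, -0.06]
wrist_force: [0.3, -0.3, 0.5]
finger_gap: 0.0852
tcp board [157.    2.  139.7]
```

View pics/w31b.png

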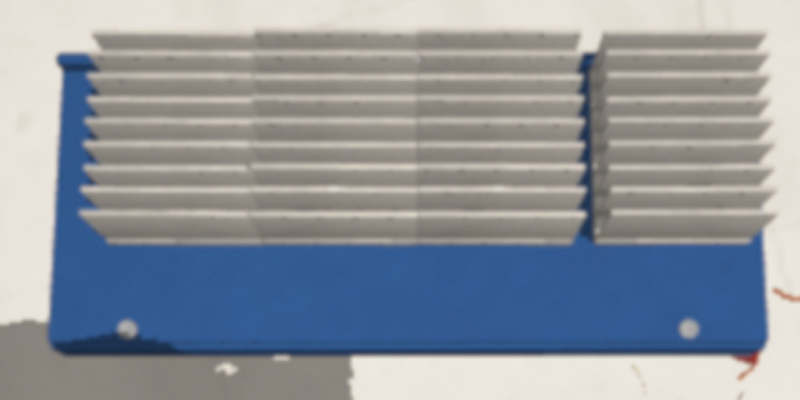

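View pics/t31.png

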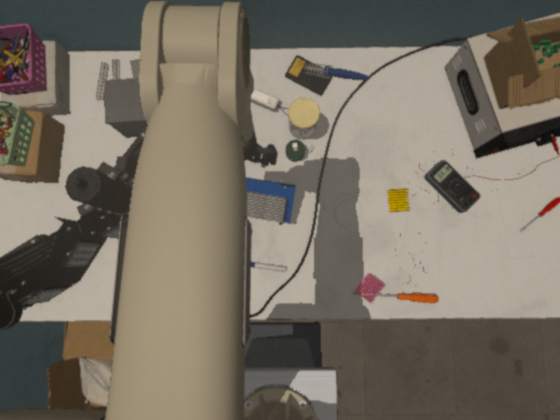

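View pics/s31.png

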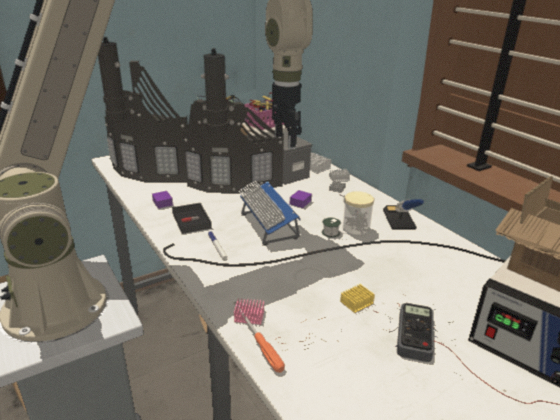

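```bash
python3 - <<'E'
from m import *
s=pickle.load(open('w31.pkl','rb'))
f=lambda u,v:(105+u/2.5,50+v/2.5)
for n,u,v,h in [('D base far L',752,243,0),('D base far R',596,243,0),('S1 base far L',574,243,0),('S3 base far R',107,243,0),('D top nearL',766,34,28),('D top near R',604,34,28),('S1 top near L',580,34,28),('S3 top nearR',93,34,28)]:
    print(n,onb(*f(u,v),h,s))
rel(btgt(32,136,12),-9.84)
E
```

```text
D base far L [ 57.6 112.1   0. ]
D base far R [57.6 61.   0. ]
S1 base far L [57.6 53.8  0. ]
S3 base far R [ 57.6 -99.2   0. ]
D top nearL [  0.3 109.3  28. ]
D top near R [ 0.3 59.7 28. ]
S1 top near L [ 0.3 52.4 28. ]
S3 top nearR [  0.3 -96.9  28. ]
t 44.75 tcp [0.6514 0.0609 0.2388] yaw -9.69 gap 84.9 F [ 0.6  0.3 -0.4] -> shift [-59.8 165.7 133.7] spin 0.15
```

```bash
python3 -m inch '[[[-59,0,50,0],[-59,0,100,0],[-59,40,134,0],[-59,80,134,0],[-59,120,134,0],[-59,150,134,0],[-59,166,134,0],[-59,166,134,0],[-59,166,134,0]]]' 0
python3 -m inch '[[[0,0,-4,0],[0,0,-8,0],[0,0,-11,0],[0,0,-13,0],[0,0,-15,0],[0,0,-15,0]]]'
python3 - <<'E'
from m import *
bpos()
s=env.get_state(); im=env.read_camera('wrist'); cv2.imwrite('pics/w32.png',cv2.resize(im[150:340,0:280],(800,543),interpolation=cv2.INTER_CUBIC))
E
```

```text
clock: 45.65
tcp_pos: [0.6164, 0.2023, 0.0738]
orientation: [-0.705, 0.705, -0.06, 0.06]
wrist_force: [0.0, -1.0, 0.9]
finger_gap: 0.0002
clock: 46.25
tcp_pos: [0.6146, 0.1863, 0.074]
orientation: [0.705, -0.704, 0.06, -0.061]
wrist_force: [0.4, 0.1, -0.9]
finger_gap: -0.0005
tcp board [ 39.5 119.7  10.7]
```

View pics/w32.png

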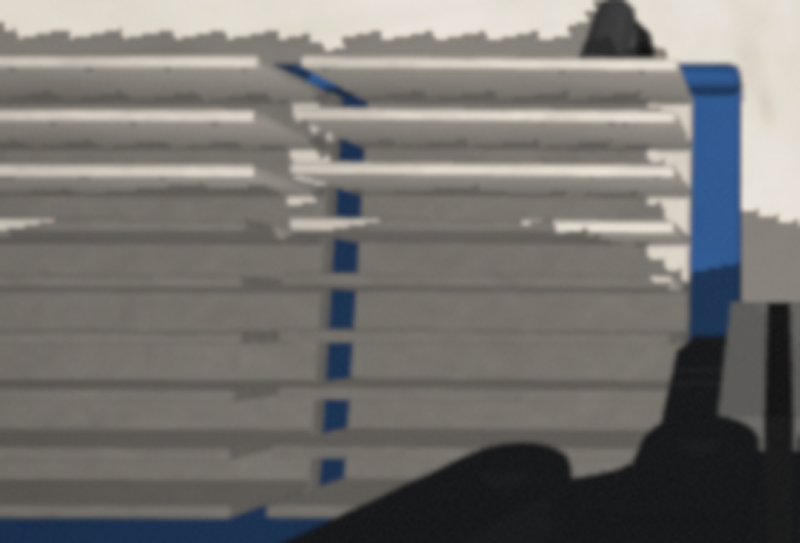

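```bash
python3 -m inch '[[[0,0,-1,0],[0,0,-2,0],[0,0,-3,0],[0,0,-3,0],[0,0,-3,0]]]'
python3 - <<'E'
from m import *
bpos()
s=env.get_state(); im=env.read_camera('wrist'); cv2.imwrite('pics/w33.png',cv2.resize(im[150:340,0:280],(800,543),interpolation=cv2.INTER_CUBIC))
E
```

```text
clock: 46.8
tcp_pos: [0.6139, 0.1836, 0.0736]
orientation: [-0.705, 0.705, -0.06, 0.06]
wrist_force: [0.1, 1.2, 0.4]
finger_gap: 0.0
tcp board [ 39.1 116.9  10.5]
```

View pics/w33.png

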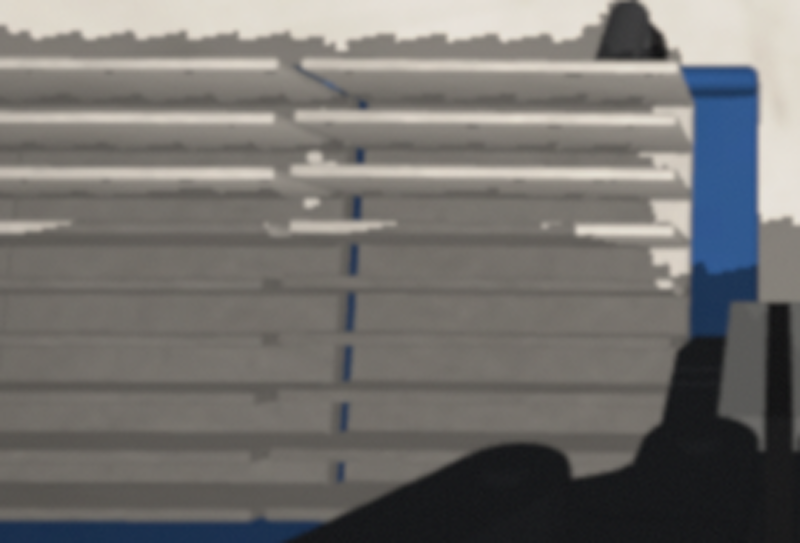

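Gap is now about 1 mm. Retreat with the fingers closed, and re-check.

```bash
python3 -m inch '[[[0,0,4,0],[0,0,10,0],[0,-40,10,0],[0,-90,0,0],[20,-140,-40,0],[50,-165,-90,0],[60,-165,-115,0],[60,-165,-115,0],[60,-165,-115,0],[60,-165,-115,0]]]'
python3 - <<'E'
from m import *
s=env.get_state(); im=env.read_camera('wrist'); pickle.dump(s,open('w34.pkl','wb'));bpos()
cv2.imwrite('pics/w34.png',im)
cv2.imwrite('pics/w34b.png',cv2.resize(im[50:210,105:425],(800,400),interpolation=cv2.INTER_CUBIC))
E
```

```text
clock: 47.85
tcp_pos: [0.6528, 0.0609, 0.2378]
orientation: [0.705, -0.704, 0.061, -0.06]
wrist_force: [0.0, 0.7, 0.5]
finger_gap: -0.0003
tcp board [157.7   3.2 138.4]
```

View pics/w34b.png

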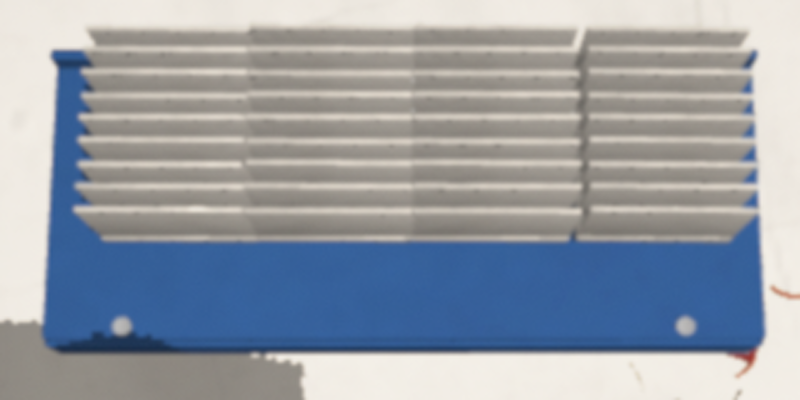

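```bash
python3 - <<'E'
from m import *
s=pickle.load(open('w34.pkl','rb'))
f=lambda u,v:(105+u/2.5,50+v/2.5)
for n,u,v,h in [('D base far L',730,241,0),('D base far R',577,241,0),('S1 base far L',570,241,0),('S3 base far R',103,241,0),('D top nearL',748,31,28),('S3 top nearR',87,29,28)]: print(n,onb(*f(u,v),h,s))
a=cv2.imread('pics/side0.png').astype(int);b=env.read_camera('side').astype(int)
for n,(x0,y0,x1,y1) in dict(marker=(205,228,232,262),meter=(395,300,440,360),spool=(320,215,343,238),screw=(243,320,290,372),yellow=(338,282,378,312),pink=(232,298,268,325)).items(): print(n,round(np.abs(a-b)[y0:y1,x0:x1].mean(),2))
print(env.hand_in())
E
```

```text
D base far L [ 57.9 105.8   0. ]
D base far R [57.9 55.9  0. ]
S1 base far L [57.9 53.7  0. ]
S3 base far R [ 58.  -98.7   0. ]
D top nearL [  0.6 104.7  28. ]
S3 top nearR [  0.1 -97.   28. ]
marker 4.83
meter 4.22
spool 4.12
screw 4.77
yellow 4.85
pink 22.59
the job is handed in; nothing more can be done
None
```

The job is handed in at about 48 s, with all four heat sinks in one row on the rack and the clip in the black tray. No verdict was reported.

**What I did**
- I moved the clip into the tray before touching any heat sink, and a picture showed it lying flat inside.
- The tool could not be tilted, so I gripped each of the three heat sinks across its 50 mm length, not the 60 mm width you named. I let it pivot flat while pressing it onto the board, drew it down to the lip and released it there. I then slid it along next to its neighbour with closed fingers.

**Last checks**
- **Position:** the four sinks lie flat, fins along the lip, with their low edges within about 1 mm of it. The row runs from about y = -98 to +105 mm, inside the ±116 mm board ends.
- **Gaps:** the gap next to the sink that was already there is about 2 mm, and the others are smaller.
- **Forces:** the highest wrist reading was about 43 N.

**What went wrong or disagreed**
- Sliding the row together pushed the original sink to the very end of the board. I pushed it back inward, which left a gap of about 7 mm. A second push closed that gap to 2 mm, so the original sink now sits about 6 mm from where it started.
- Comparing the first and last side views, the marker, multimeter, spool, screwdriver and yellow look-alike showed no change. The area around the pink look-alike did differ. I had seen it in its place in an earlier picture with the arm's shadow nearby, so I take it as shadow, but I did not check again before handing in.

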